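# Rebuild the stacked-disc water filter

## Robot

A 7-joint arm with a two-finger parallel gripper is mounted at the origin on the work surface. World frame = base frame: x ahead of the robot, y to its left, z up, the work surface at z = 0. Lengths are in m, angles in rad, forces in N, time in s.
With the tool pointing down it reaches from about 0.425 to 0.8 m from the base axis. Payload 8.3 kg.
Tool frame: the origin (TCP) lies at the very end of the fingers, on their centre line; the grasp point (between the pads) lies 19 mm behind it (hold_point_z is the distance from the TCP to the grasp point, in m); x points along the fingers, z is the direction in which the jaws open and shut, and the axes are right-handed (so a half turn about x gives the same grasp; the last joint's range is limited). The gripper opens to 85 mm and grips with 20 to 120 N. Pads are 22 mm wide; open, the fingers measure 114 mm over their backs; the gripper's body (76 mm by 85 mm) begins 54 mm behind the grasp point. The pads swing forward as they close: fully open they stand 13 mm farther back than shut.
Start: joints at [1.106, 0.383, 0.016, 1.37, -0.006, 1.388, -0.046], TCP at [0.244, -0.575, 0.231] pointing down, gripper open.
Joint ranges: [-2.95, 2.95], [-0.25, 2.06], [-1.52, 1.56], [0.18, 2.33], [-1.44, 4.58], [0.02, 2.06], [-3.01, 3.01]. Speed limits (rad/s): [2.39, 2.39, 3.01, 3.01, 3.14, 3.14, 3.14].

## Interface

Orientations are given as [roll, pitch, yaw] about the fixed x, y, z axes, in that order (R = Rz(yaw) Ry(pitch) Rx(roll)).
In Python, from station import read_state, snapshot, finish_job, hold_point_z gives the robot as it stands.
- The arm moves only by the tool move_arm, never from a script. Its arguments are lists of equal length, an entry for each row: "delta_pos": the shift along the world's x, y, z in cm, a list of three; "spin": the turn about the world's z in rad; "jaw": the opening, from -1 (shut) to 1 (fully open), so that 0 is half open. A call has 1 to 20 rows; each row is the pose to reach, as a shift and turn from the pose commanded when the call began; what a row does not reach only later rows make up. A row lasts 1/8 s, in which the tool goes at most 62.5 mm and 10.7 degrees, less where a joint would pass 70% of its speed; a pose out of reach is approached as far as the arm can. A call with a gripper value outside its range is refused whole. The fingers move at their own pace and stop on an object; the grip force is fixed at half the most. Time passes only in rows, so rows that repeat a pose let the fingers close. It gives the time, the measured TCP pose, the force and the opening at its end, in the units of the state.
- read_state(): the state, without advancing time (a new reading comes with each control period).
- snapshot(name): name is "side" or "top" or "wrist"; returns a dict with "frame" (384x512x3 uint8, blue, green, red), "camera_matrix" (3x3 intrinsics, pixels), "k1" (the pictures are not rectified: a ray, as slopes to the right and down, at radius r is drawn at 1 + k1 r^2 times it, then the intrinsics apply), "pose" (4x4, takes a point from camera to world coordinates); the wrist camera has in their place "hand_eye" (4x4, takes a point from camera to tool coordinates, whose origin is the TCP and whose axes are the tool frame's). Camera axes: x right, y down, z forward; pixel columns grow to the right and rows downward; lengths in m; the calibration is good to about 2 mm. A picture is of the moment at which its call begins: read the wrist's pose just before it. There is no depth.
- finish_job(): hands the job in, once; it reports no verdict.
The state is a dict: "time": time; "q": joint angles; "qd": joint speeds; "tau": joint torques, N m; "position": TCP position; "orientation": TCP orientation; "contact_force": force on the tool from outside, world axes, zero at the start; "torque": the same for the moment, N m; "opening": finger opening in m.
Only numpy, scipy, OpenCV 4.12 (cv2) and the standard library are available. Lean on these libraries where they do the work, as an engineer would, in place of code of your own. Each camera call takes 0.05 s, during which the arm holds its last target.

## Task

The bench water filter has been washed and its parts must go back over its centre post: first the perforated support plate, then every filter disc lying on the mat (two or three, in any order), then the spacer sleeve, then the clamp ring, and last the cap over the end of the post. The spacer and the clamp ring have to be found among the odd fittings in the steel bin; keep those fittings in the bin. Every part goes on level, hub upwards as it lies now, and fully home on the one below, and the bottle, the clear bowl and the yellow box are not to be disturbed.

Things in the scene. Friction and masses are not known exactly. Their poses are not given: they have to be found in the camera images.
- filter_base: Steel base of the filter, fixed: round dish 148 mm across, top 12 mm above the bench (lip to 17 mm at the edge), a pedestal in its middle (44 mm across at the foot, 40 mm at its flat top, 30 mm above the bench), and from it an upright post 14 mm in diameter to 102 mm above the bench, last 4 mm tapered. Brass outlet to 107 mm out along own +x, below 26 mm. Origin on the post axis at bench level.
- seat (a point): Centre of the pedestal's flat top, on the post's axis, 30 mm above the bench: where the underside of the support plate comes to rest. z up.
- post_tip (a point): Top end of the post, on its axis, 102 mm above the bench (72 mm above the seat).
- support: Support plate: steel flange 62 mm in diameter and 5 mm thick with small perforations, and on top of it a round hub 30 mm in diameter that rises to 12 mm above the underside; bore 20 mm through both. About 90 g. Lies hub upwards on the mat. Origin at the centre of the underside, z along the bore, up. Can be gripped across the hub from above.
- disc1: Filter disc (all alike; one of the three may be absent): white ceramic flange 56 mm in diameter, 4 mm thick, with a grey round hub 30 mm in diameter on top that rises to 11 mm above the underside; bore 20 mm through both; 50 g. Lies hub upwards on the mat. Origin at the centre of the underside, z along the bore, up. Can be gripped across the hub from above. Discs stack 11 mm apart.
- disc2: Filter disc (all alike; one of the three may be absent): white ceramic flange 56 mm in diameter, 4 mm thick, with a grey round hub 30 mm in diameter on top that rises to 11 mm above the underside; bore 20 mm through both; 50 g. Lies hub upwards on the mat. Origin at the centre of the underside, z along the bore, up. Can be gripped across the hub from above. Discs stack 11 mm apart.
- disc3: Filter disc (all alike; one of the three may be absent): white ceramic flange 56 mm in diameter, 4 mm thick, with a grey round hub 30 mm in diameter on top that rises to 11 mm above the underside; bore 20 mm through both; 50 g. Lies hub upwards on the mat. Origin at the centre of the underside, z along the bore, up. Can be gripped across the hub from above. Discs stack 11 mm apart.
- spacer: Spacer sleeve: plain aluminium ring, outside diameter 34 mm, bore 20 mm, 12 mm high, standing flat on the bin's floor. About 30 g. Origin at the centre of the underside, z along the bore.
- clamp_ring: Clamp ring: aluminium ring, outside diameter 46 mm, bore 20 mm, 10 mm high, three small dark dots on its top, lying flat on the bin's floor. About 60 g. Origin at the centre of the underside, z along the bore, up.
- cap: Hold-down cap: dark steel knurled cylinder 36 mm in diameter, 30 mm high, closed on top, with a blind bore 20 mm wide and 22 mm deep from below; it slips loosely over the post's end and rests on the clamp ring by its weight, 160 g. Stands on the mat, closed end up. Origin at the centre of its underside (the open end), z up.
- mat: Blue drying mat, fixed, 270 x 300 x 3 mm (its own x, y, z). Origin at the centre of its underside, at bench level.
- bin: Open steel parts bin, fixed, outside 200 x 280 mm (its own x, y) and 35 mm high, walls and floor 4 mm thick. Origin at the centre of its underside, at bench level.
- seal: Clutter in the bin: flat black rubber ring, outside diameter 44 mm, bore 33 mm, 5 mm high. Origin at the centre of the underside.
- plug: Clutter in the bin: solid brass plug, 36 mm round and 8 mm thick with a square head 16 mm wide on top, 18 mm high in all, no bore. Origin at the centre of the underside.
- elbow: Clutter in the bin: white plastic pipe elbow lying flat, 18 mm thick pipe, two legs 30 mm long. Origin under the elbow, on the floor, between the legs.
- nipple: Clutter in the bin: brass pipe nipple lying flat, 52 mm long, its middle 20 mm square. Origin at the centre of the underside.
- alcohol: Bystander: clear bottle with a red cap, 68 mm across, 200 mm high, standing on the bench. Origin at the centre of the underside.
- bowl: Bystander: the filter's clear bowl, a cup 104 mm across and 140 mm high standing on the bench. Origin at the centre of the underside.
- waste_box: Bystander: yellow box 90 x 120 x 140 mm standing on the bench. Origin at the centre of the underside.

How it is judged:
By the outcome, as a careful person would: the job done as asked, in the order asked, and still so for the second after the job is handed in, with the robot touching nothing.
Of disc1, disc2, disc3 only 2 to 3 are there at a start; the rules pass over those that are not, and their reading is None.
At some moment in a run one of support, disc1, disc2, disc3, cap may be knocked a few centimetres aside while the robot is not near it.
Once in a run the grip may slacken for a moment while it holds something.
It also fails if it takes over 200 s, if anything falls off the work surface, if the arm or the gripper's body presses on something with over 40 N, if the wrist force passes 120 N, or if a joint passes its speed limit or range.

## Working session

There is one attempt and no reset: what is moved stays moved. The work goes in short steps, Python scripts to look and compute and a tool call to move; the robot and the scene stay as the last step left them, time stands still between calls to the robot, and variables do not carry over. Pictures are saved under pics/ and viewed, and the job is handed in when it is done.

Besides the shell and the picture viewer there is one more tool, called after ">>>" as a command line: name --pt "numbers of a row" for each row, then --argument value for the rest. move_arm: Moves the arm, as the interface text tells. Its arguments: {"type":"object","properties":{"delta_pos":{"type":"array","items":{"type":"array","items":{"type":"number"}}},"spin":{"type":"array","items":{"type":"number"}},"jaw":{"type":"array","items":{"type":"number"}}},"required":["delta_pos","spin","jaw"]}

```bash
ls; mkdir -p pics
cat > h.py <<'E'
import numpy as np, cv2
from station import read_state, snapshot, finish_job, hold_point_z
from scipy.spatial.transform import Rotation as Ro
def snap(name,fn):
    st=read_state(); s=snapshot(name)
    cv2.imwrite('pics/'+fn+'.png',s['frame'])
    if 'pose' in s: P=np.array(s['pose'])
    else:
        T=np.eye(4);T[:3,:3]=Ro.from_euler('xyz',st['orientation']).as_matrix();T[:3,3]=st['position']
        P=T@np.array(s['hand_eye'])
    np.savez('pics/'+fn+'.npz',K=s['camera_matrix'],k1=s['k1'],P=P)
    return s['frame'],P
def load(fn):
    d=np.load('pics/'+fn+'.npz');return d['K'],float(d['k1']),d['P']
def pix2w(fn,uv,z):
    K,k1,P=load(fn)
    uv=np.array(uv,float).reshape(-1,1,2)
    n=cv2.undistortPoints(uv,K,np.array([k1,0,0,0,0.]))[:,0]
    d=np.c_[n,np.ones(len(n))]@P[:3,:3].T
    o=P[:3,3]; t=(np.broadcast_to(z,len(n))-o[2])/d[:,2]
    return o+d*t[:,None]
def w2pix(fn,X):
    K,k1,P=load(fn); Q=np.linalg.inv(P)
    X=np.array(X,float).reshape(-1,3)
    return cv2.projectPoints(X,cv2.Rodrigues(Q[:3,:3])[0],Q[:3,3],K,np.array([k1,0,0,0,0.]))[0][:,0]
def crop(fn,out,x0,y0,x1,y1,f):
    im=cv2.imread('pics/'+fn+'.png')[y0:y1,x0:x1]
    cv2.imwrite('pics/'+out+'.png',cv2.resize(im,None,fx=f,fy=f,interpolation=cv2.INTER_CUBIC))
E
python3 - <<'E'
from h import *
s=read_state();print(s,hold_point_z)
for n in('side','top','wrist'):
    f,P=snap(n,n+'0');print(n,P.round(3).tolist(),load(n+'0')[0].round(1).tolist(),load(n+'0')[1])
E
```

```text
pics
{'time': 0.0, 'q': array([ 1.10609044,  0.38424249,  0.01639084,  1.37116808, -0.00632924,
        1.38815926, -0.04651969]), 'qd': array([-2.87174477e-04,  8.55209207e-04,  7.01447399e-05,  1.25567282e-03,
        5.04026440e-04, -1.01553246e-03, -2.58018842e-03]), 'tau': array([-1.68907027e-04, -6.27596927e+01,  8.44252110e-01, -3.71814930e+01,
        1.65466627e-02,  1.43658940e-02, -1.28388206e-05]), 'position': array([ 0.24426592, -0.57475329,  0.23026996]), 'orientation': array([-3.13540523,  1.56886778,  1.97881262]), 'contact_force': array([-0.48931374, -0.26418835,  0.19092251]), 'torque': array([-0.00628214, -0.02103141, -0.05484863]), 'opening': 0.085634591769585} 0.0187
side [[-0.985, -0.11, 0.135, 0.402], [-0.174, 0.686, -0.706, 0.807], [-0.015, -0.719, -0.695, 0.866], [0.0, 0.0, 0.0, 1.0]] [[402.3, 0.0, 250.2], [0.0, 402.3, 195.9], [0.0, 0.0, 1.0]] 0.0228305941268896
top [[-0.005, -0.995, 0.097, 0.431], [-1.0, 0.006, 0.005, -0.004], [-0.006, -0.097, -0.995, 1.086], [0.0, 0.0, 0.0, 1.0]] [[394.4, 0.0, 258.8], [0.0, 394.4, 189.6], [0.0, 0.0, 1.0]] -0.045320860599208514
wrist [[0.392, -0.882, -0.261, 0.31], [-0.92, -0.376, -0.109, -0.547], [-0.002, 0.282, -0.959, 0.372], [0.0, 0.0, 0.0, 1.0]] [[271.3, 0.0, 252.1], [0.0, 271.3, 193.9], [0.0, 0.0, 1.0]] -0.05701361364234866
```

View pics/top0.png

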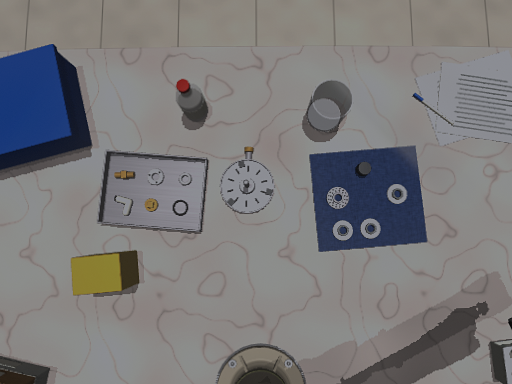

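View pics/side0.png

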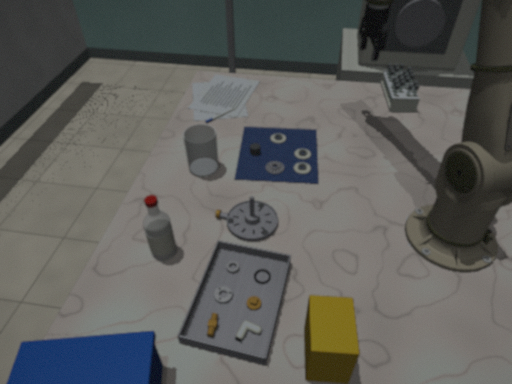

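View pics/wrist0.png

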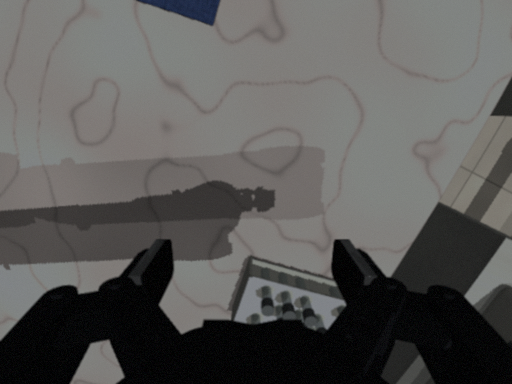

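The top view shows the support at (338,198), discs at (397,194), (343,231) and (371,229), and the cap at (364,169). The post is near (247,187). In the bin, the clamp ring is at (156,177) and the spacer at (185,179). I'll enlarge to get closer readings.

Run:
```python
from h import *
crop('top0','c1',305,140,435,255,6)
crop('top0','c2',95,140,285,240,4)
print(pix2w('top0',[[338,198],[397,194],[343,231],[371,229],[156,177],[185,179],[247,187]],[.012,.012,.012,.012,.014,.016,.012]).round(3))
```

```text
[[ 0.511 -0.215  0.012]
 [ 0.521 -0.378  0.012]
 [ 0.421 -0.227  0.012]
 [ 0.426 -0.303  0.012]
 [ 0.572  0.284  0.014]
 [ 0.566  0.203  0.016]
 [ 0.543  0.033  0.012]]
```

View pics/c1.png

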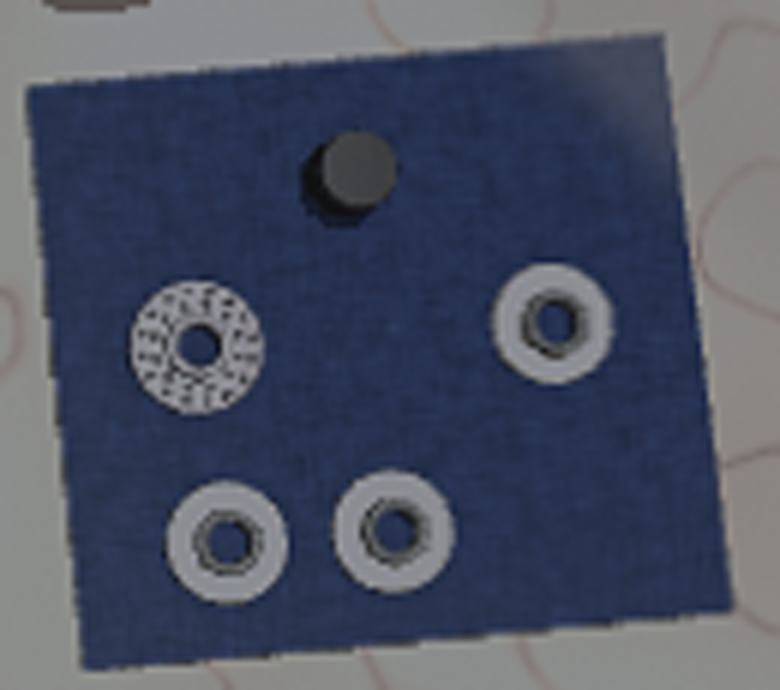

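View pics/c2.png

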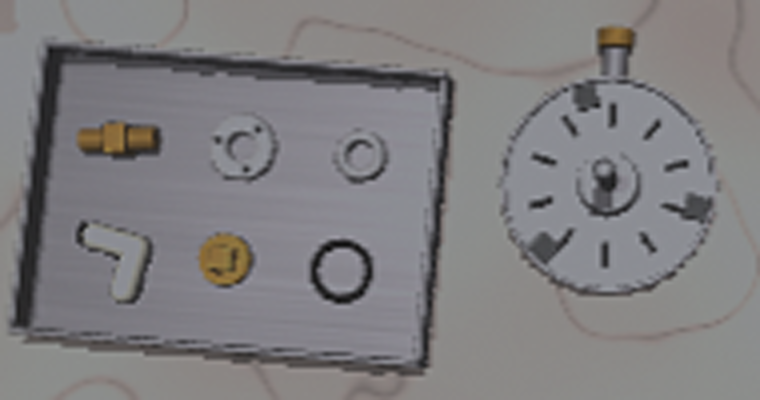

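Run:
```python
from h import *
def m(x,y,f,ox,oy): return [(x+.5)/f-.5+ox,(y+.5)/f-.5+oy]
pts=[m(197,347,6,305,140),m(553,324,6,305,140),m(228,543,6,305,140),m(394,531,6,305,140),m(359,170,6,305,140),
 m(608,187,4,95,140),m(608,183,4,95,140),m(603,170,4,95,140),m(243,147,4,95,140),m(360,155,4,95,140)]
print(pix2w('top0',pts,[.008,.007,.007,.007,.033,.017,.03,.102,.014,.016]).round(4))
s=read_state();R=Ro.from_euler('xyz',s['orientation']).as_matrix();print(R.round(3))
print(w2pix('wrist0',[s['position'],s['position']+R@[-.019,0,0]]), w2pix('wrist0',[s['position']+R@[.1,0,0]]))
H=np.linalg.inv(np.r_[np.c_[R,s['position']],[[0,0,0,1]]])@load('wrist0')[2];print(H.round(3))
```

```text
[[ 0.5131 -0.2143  0.008 ]
 [ 0.5227 -0.3789  0.007 ]
 [ 0.4239 -0.2265  0.007 ]
 [ 0.4287 -0.3024  0.007 ]
 [ 0.5907 -0.2846  0.033 ]
 [ 0.5441  0.0343  0.017 ]
 [ 0.5454  0.0338  0.03  ]
 [ 0.5459  0.0343  0.102 ]
 [ 0.5737  0.2856  0.014 ]
 [ 0.5673  0.2043  0.016 ]]
[[-0.001  0.92   0.391]
 [ 0.001  0.391 -0.92 ]
 [-1.     0.    -0.002]]
[[252.57047741 243.44645207]
 [252.60335907 260.3918865 ]] [[252.47426237 194.31171262]]
[[ 0.001 -0.282  0.959 -0.142]
 [ 0.001 -0.959 -0.282  0.072]
 [ 1.     0.001 -0.    -0.   ]
 [ 0.     0.     0.     1.   ]]
```

>>> move_arm --pt "3 4 -1" --pt "7 9 -2" --pt "11 14 -4" --pt "15 19 -5" --pt "18 23.5 -7" --pt "21 28 -8" --pt "24 32 -9" --pt "26 35 -10" --pt "26.9 36.1 -10" --pt "26.9 36.1 -10" --spin '[-0.05, -0.1, -0.15, -0.2, -0.25, -0.3, -0.35, -0.4, -0.405, -0.405]' --jaw '[0.2, 0.2, 0.2, 0.2, 0.2, 0.2, 0.2, 0.2, 0.2, 0.2]'

```text
time: 1.4
position: [0.5137, -0.214, 0.1314]
orientation: [-1.502, 1.571, -3.074]
contact_force: [0.6, -0.8, -0.1]
opening: 0.0513
```

Run:
```python
from h import *
f,P=snap('wrist','w1');s=read_state();R=Ro.from_euler('xyz',s['orientation']).as_matrix();print(s['position'],s['opening'],s['time'],R.round(3))
```

```text
[ 0.51311363 -0.21543356  0.13153048] 0.051639982131224324 1.45 [[-0.     1.    -0.003]
 [-0.001 -0.003 -1.   ]
 [-1.    -0.     0.001]]
```

View pics/w1.png

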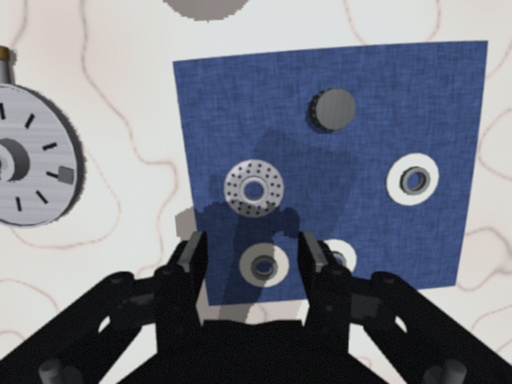

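The wrist view shows the support at (254,187), the cap top at (337,109), and discs at (412,179), (264,265) and (337,257).

Run:
```python
from h import *
crop('w1','c3',195,75,355,230,5)
print(pix2w('w1',[[254,187.5],[412.5,179.5],[264.5,265],[337,109]],[.008,.007,.007,.033]).round(4))
```

```text
[[ 0.5139 -0.2157  0.008 ]
 [ 0.5222 -0.3789  0.007 ]
 [ 0.4242 -0.2276  0.007 ]
 [ 0.5901 -0.2864  0.033 ]]
```

View pics/c3.png

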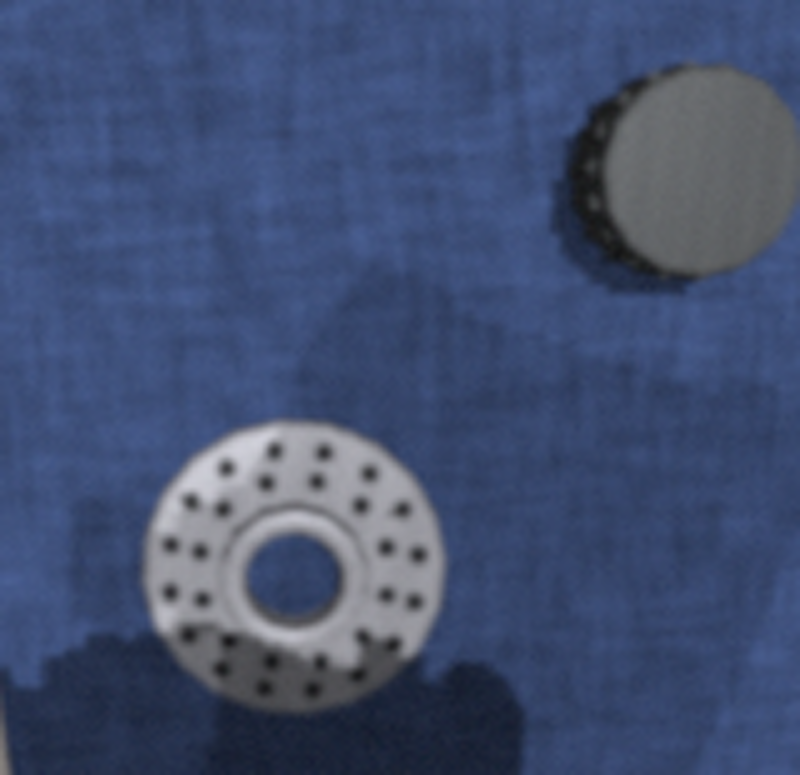

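>>> move_arm --pt "0 0 -3" --pt "0 0 -6" --pt "0 0 -9" --pt "0 0 -11" --pt "0 0 -12" --pt "0 0 -12.1" --pt "0 0 -12.1" --spin '[0, 0, 0, 0, 0, 0, 0]' --jaw '[0.2, 0.2, 0.2, 0.2, 0.2, 0.2, 0.2]'

```text
time: 2.33
position: [0.5139, -0.215, 0.0112]
orientation: [1.103, 1.569, -0.471]
contact_force: [0.1, 0.0, -0.9]
opening: 0.0511
```

Run:
```python
from h import *
f,P=snap('wrist','w2');s=read_state();print(s['position'],s['opening'],s['time'],s['contact_force'])
crop('w2','c4',130,130,370,310,3.3)
```

```text
[ 0.51406853 -0.21476121  0.0113259 ] 0.05125379629093438 2.375 [-0.42733796 -0.30034911  0.25598693]
```

View pics/c4.png

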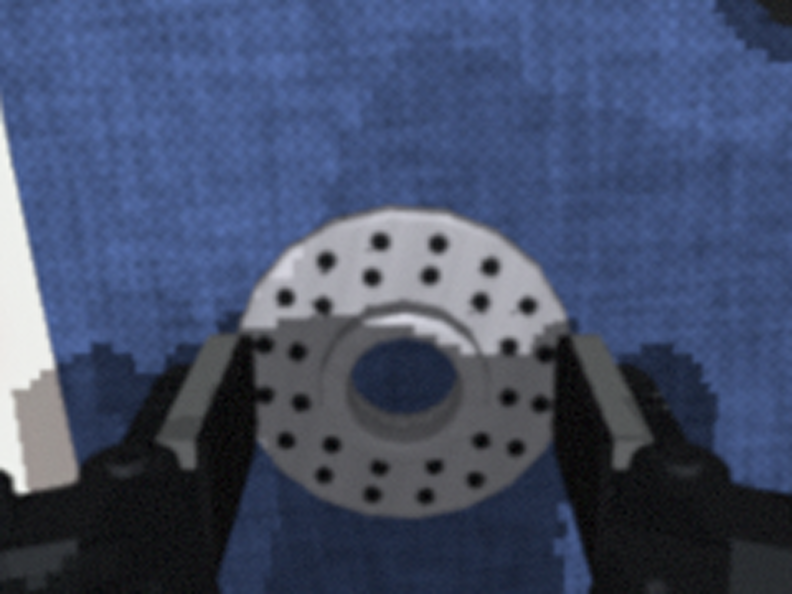

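Run:
```python
from h import *
print(pix2w('w2',[[130+403/3.3,130+376/3.3]],[.015]).round(4))
```

```text
[[ 0.5154 -0.2148  0.015 ]]
```

>>> move_arm --pt "0 0 -0.3" --pt "0 0 -0.3" --pt "0 0 -0.3" --pt "0 0 -0.3" --pt "0 0 -0.3" --pt "0 0 -0.3" --pt "0 0 -0.3" --spin '[0, 0, 0, 0, 0, 0, 0]' --jaw '[0.2, -1, -1, -1, -1, -1, -1]'

```text
time: 3.25
position: [0.5139, -0.2145, 0.0082]
orientation: [1.036, 1.569, -0.538]
contact_force: [-1.1, -0.8, 5.6]
opening: 0.0266
```

>>> move_arm --pt "0 0 0" --pt "0 0 0.3" --spin '[0, 0]' --jaw '[-1, -1]'

```text
time: 3.5
position: [0.5133, -0.2141, 0.0103]
orientation: [-1.98, 1.571, 2.73]
contact_force: [-0.6, 0.2, -0.4]
opening: 0.0264
```

Run:
```python
from h import *
f,P=snap('wrist','w3');s=read_state();print(s['position'],s['opening'],s['time'],s['contact_force'])
crop('w3','c5',130,130,370,310,3.3)
```

```text
[ 0.51355351 -0.21418252  0.01071341] 0.026061736360765492 3.55 [0.32669081 0.24317114 0.02842382]
```

View pics/c5.png

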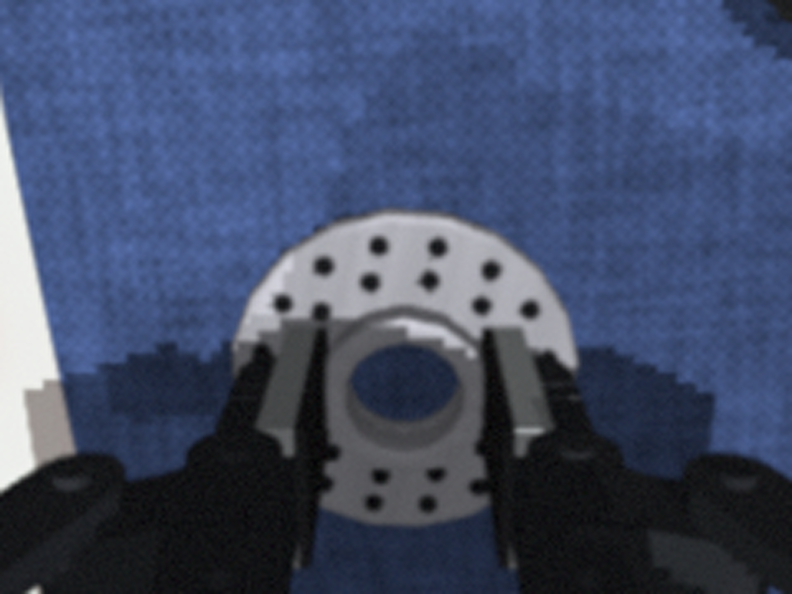

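>>> move_arm --pt "0 0 1" --pt "0 0 3" --pt "0 0 6" --pt "0 0 9" --pt "0 0 12" --pt "0.5 1 13" --pt "1 4 13" --pt "2 8 13" --pt "3 12 13" --pt "3.2 14 13" --pt "3.2 14.8 13" --pt "3.2 14.8 13" --pt "3.2 14.8 13" --spin '[0, 0, 0, 0, 0, 0, 0, 0, 0, 0, 0, 0, 0]' --jaw '[-1, -1, -1, -1, -1, -1, -1, -1, -1, -1, -1, -1, -1]'

```text
time: 5.18
position: [0.5452, -0.0676, 0.1401]
orientation: [-0.644, 1.57, -2.22]
contact_force: [0.6, 0.1, -1.0]
opening: 0.0263
```

Run:
```python
from h import *
f,P=snap('wrist','w4');s=read_state();print(s['position'],s['opening'],s['time'],s['contact_force'])
```

```text
[ 0.54525174 -0.06760793  0.14013928] 0.026152090261774216 5.225 [ 0.83193708 -0.05740305 -0.40805034]
```

View pics/w4.png

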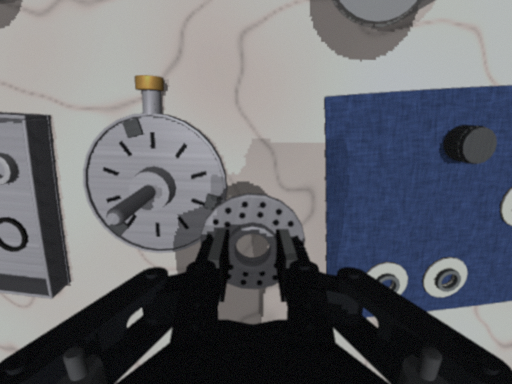

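The held support is level and centred between the pads at (252,243). The post tip is near (116,217).

Run:
```python
from h import *
crop('w4','c6',80,100,320,290,3.3)
```

```text
(no output)
```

View pics/c6.png

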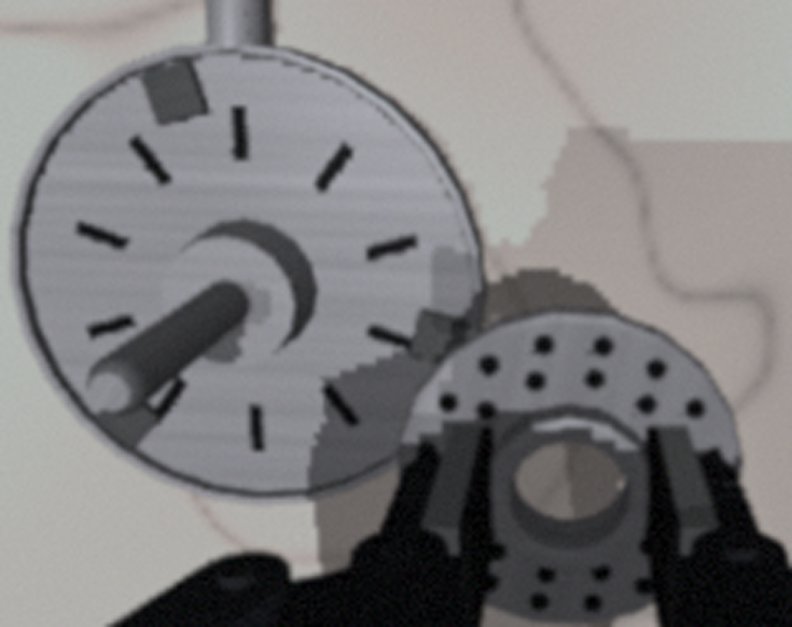

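Run:
```python
from h import *
print(pix2w('w4',[[80+110/3.3,100+391/3.3],[80+570/3.3,100+482/3.3]],[.102,.147]).round(4))
print(w2pix('w4',[[.545,.034,.102]]))
```

```text
[[ 0.5456  0.0329  0.102 ]
 [ 0.547  -0.0678  0.147 ]]
[[111.99222242 219.31798436]]
```

>>> move_arm --pt "-0.1 4 0" --pt "-0.1 8 0" --pt "-0.1 10 0" --pt "-0.1 10.1 0" --pt "-0.1 10.1 0" --pt "-0.1 10.1 -1" --pt "-0.1 10.1 -2" --pt "-0.1 10.1 -3" --pt "-0.1 10.1 -4" --pt "-0.1 10.1 -5" --pt "-0.1 10.1 -6" --pt "-0.1 10.1 -6" --spin '[0, 0, 0, 0, 0, 0, 0, 0, 0, 0, 0, 0]' --jaw '[-1, -1, -1, -1, -1, -1, -1, -1, -1, -1, -1, -1]'

```text
time: 6.72
position: [0.5442, 0.0347, 0.0795]
orientation: [-1.602, 1.57, 3.107]
contact_force: [-0.3, -0.2, -1.7]
opening: 0.0263
```

Run:
```python
from h import *
f,P=snap('wrist','w5');s=read_state();print(s['position'],s['opening'],s['time'],s['contact_force'],s['torque'])
crop('w5','c7',130,130,370,310,3.3)
```

```text
[0.54432315 0.03483426 0.0799924 ] 0.026351916777974514 6.775 [ 0.36654056  0.0175182  -1.23243714] [-0.03041228  0.06021881  0.05098819]
```

View pics/c7.png

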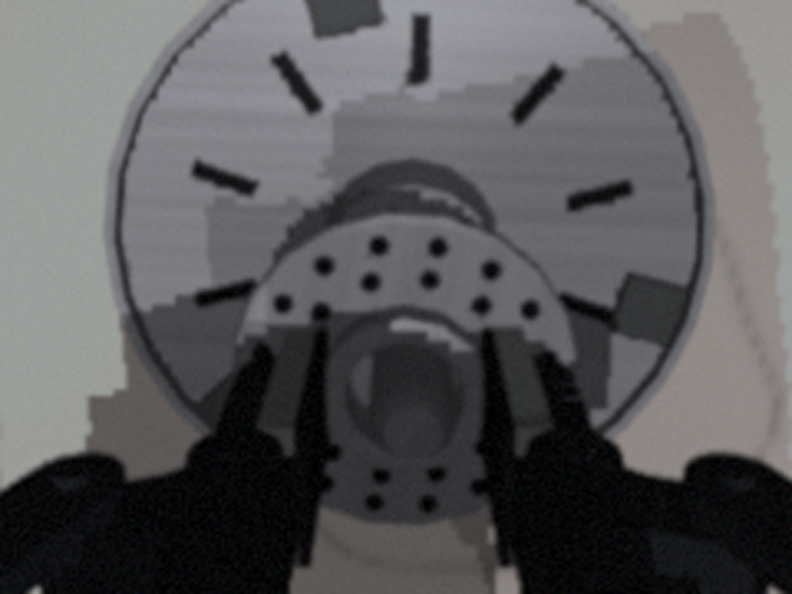

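The post is inside the bore and clear on all sides, so I'll lower the support to the seat.

>>> move_arm --pt "0 0 -1" --pt "0 0 -2" --pt "0 0 -3" --pt "0 0 -4" --pt "0 0 -4.4" --pt "0 0 -4.5" --pt "0 0 -4.6" --pt "0 0 -4.6" --spin '[0, 0, 0, 0, 0, 0, 0, 0]' --jaw '[-1, -1, -1, -1, -1, -1, -1, -1]'

```text
time: 7.78
position: [0.5443, 0.0348, 0.0351]
orientation: [-0.206, 1.571, -1.78]
contact_force: [-4.8, -0.6, 8.0]
opening: 0.0265
```

>>> move_arm --pt "0 0 0" --pt "0 0 0" --pt "0 0 0" --pt "0 0 1" --pt "0 0 4" --pt "0 0 8" --pt "0 0 9.5" --pt "0 0 9.5" --spin '[0, 0, 0, 0, 0, 0, 0, 0]' --jaw '[0.2, 0.2, 0.2, 0.2, 0.2, 0.2, 0.2, 0.2]'

```text
time: 8.78
position: [0.5452, 0.0349, 0.1304]
orientation: [1.598, 1.568, 0.024]
contact_force: [-0.3, 0.3, 0.2]
opening: 0.0512
```

Run:
```python
from h import *
f,P=snap('wrist','w6');s=read_state();print(s['position'],s['opening'],s['time'],s['contact_force'],s['torque'])
f,P=snap('top','t6');crop('t6','c8',200,130,440,260,3.3)
```

```text
[0.54431528 0.0347117  0.12903865] 0.05120222519554886 8.825 [-0.37523919 -0.65991629 -0.10821854] [-0.01815485  0.01126644 -0.03326829]
```

View pics/w6.png

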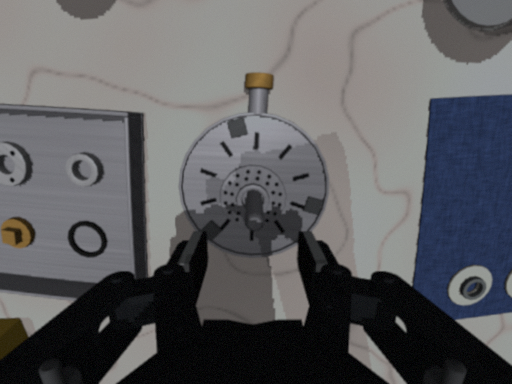

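View pics/c8.png

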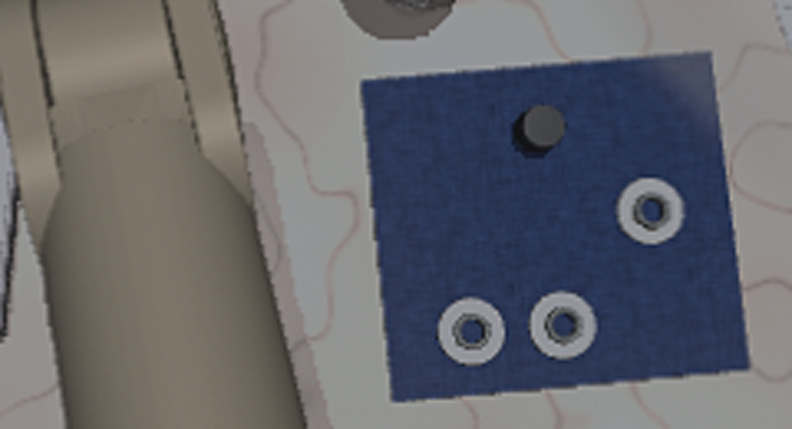

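>>> move_arm --pt "-1 -4 0" --pt "-4 -9 0" --pt "-6 -14 0" --pt "-9 -20 0" --pt "-11 -24 -1" --pt "-12 -26.1 -4" --pt "-12 -26.1 -7" --pt "-12 -26.1 -8" --pt "-12 -26.1 -8" --spin '[0, 0, 0, 0, 0, 0, 0, 0, 0]' --jaw '[0.2, 0.2, 0.2, 0.2, 0.2, 0.2, 0.2, 0.2, 0.2]'

```text
time: 10.0
position: [0.4239, -0.2254, 0.0484]
orientation: [-2.145, 1.568, 2.565]
contact_force: [-0.4, -0.6, -0.0]
opening: 0.0513
```

Run:
```python
from h import *
f,P=snap('wrist','w7');s=read_state();print(s['position'],s['opening'],s['time'],s['contact_force'],s['torque'])
crop('w7','c9',130,130,370,310,3.3)
```

```text
[ 0.42469682 -0.22569576  0.04935037] 0.0513659194836503 10.05 [0.62082059 0.13206137 0.04539931] [-0.0024977   0.05153641  0.03040265]
```

View pics/c9.png

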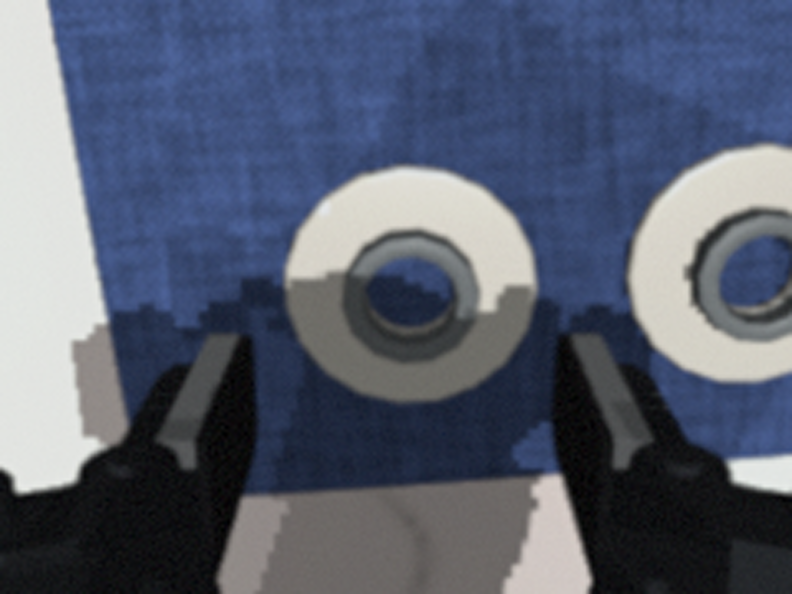

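```bash
cat >> h.py <<'E'
def c33(fn,pts,z,ox=130,oy=130,f=3.3):
    p=[[ox+(x+.5)/f-.5,oy+(y+.5)/f-.5] for x,y in pts]
    return pix2w(fn,p,z).round(4)
E
python3 - <<'E'
from h import *
print(c33('w7',[[411,294],[411,284]],[.014,.007]))
E
```

```text
[[ 0.4254 -0.2266  0.014 ]
 [ 0.425  -0.2267  0.007 ]]
```

>>> move_arm --pt "0.1 -0.1 -2" --pt "0.1 -0.1 -3.5" --pt "0.1 -0.1 -4.1" --pt "0.1 -0.1 -4.1" --pt "0.1 -0.1 -4.1" --pt "0.1 -0.1 -4.1" --pt "0.1 -0.1 -4.1" --pt "0.1 -0.1 -4.1" --pt "0.1 -0.1 -4.1" --spin '[0, 0, 0, 0, 0, 0, 0, 0, 0]' --jaw '[0.2, 0.2, 0.2, 0.2, -1, -1, -1, -1, -1]'

```text
time: 11.18
position: [0.4259, -0.2274, 0.0094]
orientation: [1.148, 1.57, -0.426]
contact_force: [-1.9, 1.3, 6.9]
opening: 0.0256
```

>>> move_arm --pt "0 0 0" --pt "0 0 1" --pt "0 0 3" --pt "0 0 3" --spin '[0, 0, 0, 0]' --jaw '[-1, -1, -1, -1]'

```text
time: 11.68
position: [0.4269, -0.2279, 0.0402]
orientation: [1.124, 1.567, -0.45]
contact_force: [-0.4, 0.1, -0.3]
opening: 0.0253
```

Run:
```python
from h import *
f,P=snap('wrist','w8');s=read_state();print(s['position'],s['opening'],s['time'],s['contact_force'],s['torque'])
crop('w8','c10',130,130,370,310,3.3)
```

```text
[ 0.42616191 -0.22757057  0.0391495 ] 0.02583013412797105 11.725 [0.2820279  0.49560072 0.06504551] [0.04198618 0.01453897 0.05535476]
```

View pics/c10.png

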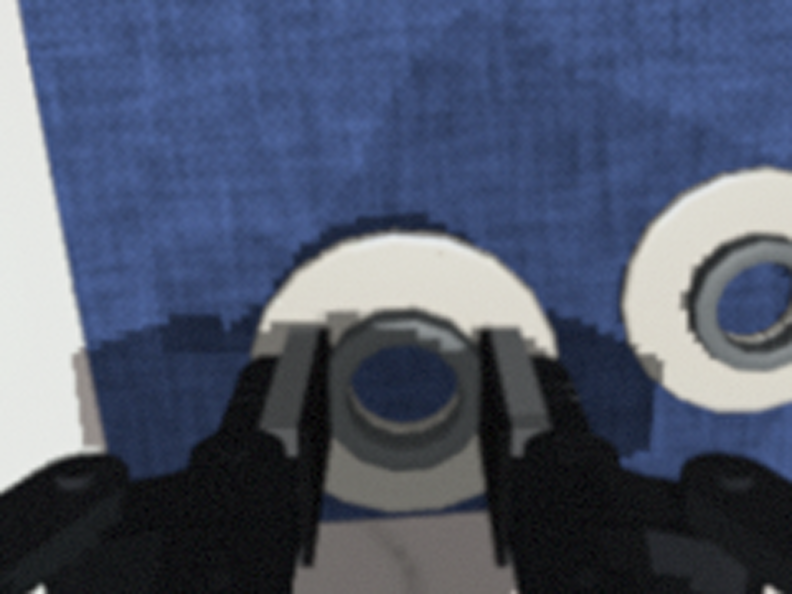

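>>> move_arm --pt "0 0 2" --pt "0 0 5" --pt "1 2 8" --pt "3 6.5 8.8" --pt "5.5 12 8.8" --pt "8 17.5 8.8" --pt "10.5 23 8.8" --pt "11.5 25.5 8.8" --pt "11.8 26.1 8.8" --pt "11.8 26.1 8.8" --pt "11.8 26.1 8.8" --spin '[0, 0, 0, 0, 0, 0, 0, 0, 0, 0, 0]' --jaw '[-1, -1, -1, -1, -1, -1, -1, -1, -1, -1, -1]'

```text
time: 13.1
position: [0.5431, 0.0317, 0.126]
orientation: [-0.576, 1.57, -2.153]
contact_force: [-0.5, -0.4, 0.1]
opening: 0.0257
```

Run:
```python
from h import *
f,P=snap('wrist','w9');s=read_state();print(s['position'],s['opening'],s['time'],s['contact_force'],s['torque'])
crop('w9','c11',130,130,370,310,3.3)
```

```text
[0.54314917 0.03183613 0.12615891] 0.025696236749705732 13.15 [-0.04344468  0.70478554  0.23523613] [-0.03759002 -0.04460235 -0.02910211]
```

View pics/c11.png

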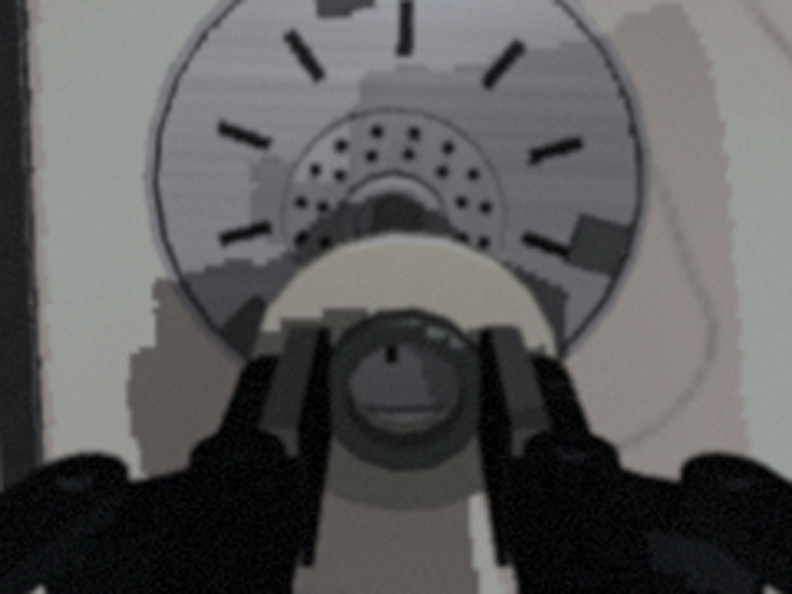

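>>> move_arm --pt "0.1 0.25 0" --pt "0.1 0.25 0" --pt "0.1 0.25 -1" --pt "0.1 0.25 -2" --pt "0.1 0.25 -3" --pt "0.1 0.25 -4" --pt "0.1 0.25 -4" --spin '[0, 0, 0, 0, 0, 0, 0]' --jaw '[-1, -1, -1, -1, -1, -1, -1]'

```text
time: 14.02
position: [0.5456, 0.0357, 0.0855]
orientation: [1.46, 1.569, -0.115]
contact_force: [7.9, -2.4, -4.8]
opening: 0.0252
```

Run:
```python
from h import *
f,P=snap('wrist','w10');s=read_state();print(s['position'],s['opening'],s['time'],s['contact_force'],s['torque'])
crop('w10','c12',130,130,370,310,3.3)
```

```text
[0.54562475 0.03563871 0.08562894] 0.02530727903270819 14.075 [ 8.23091754 -2.41793404 -5.14683944] [-0.59952009 -1.86541634  0.05539432]
```

View pics/c12.png

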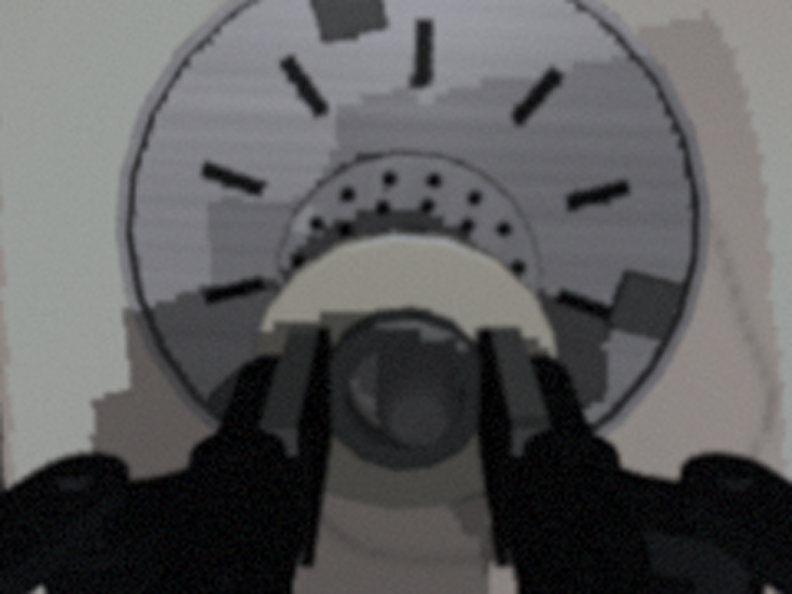

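Run:
```python
from h import *
print(c33('w10',[[415,415],[404,390]],[.102,.091]))
crop('w10','c13',200,200,310,290,7)
```

```text
[[0.5469 0.0341 0.102 ]
 [0.5455 0.0358 0.091 ]]
```

View pics/c13.png

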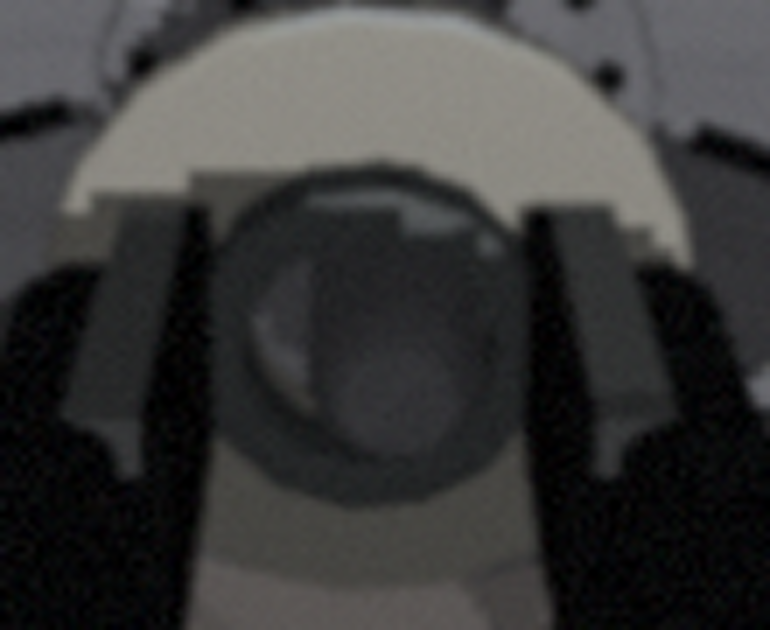

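>>> move_arm --pt "0.1 -0.1 0" --pt "0.2 -0.15 0" --pt "0.2 -0.15 0" --spin '[0, 0, 0]' --jaw '[-1, -1, -1]'

```text
time: 14.45
position: [0.5457, 0.035, 0.0856]
orientation: [-1.678, 1.569, 3.031]
contact_force: [0.3, -0.4, -0.0]
opening: 0.0255
```

>>> move_arm --pt "0 0 -1" --pt "0 0 -2" --pt "0 0 -3" --pt "0 0 -3.5" --pt "0 0 -3.7" --pt "0 0 -3.8" --pt "0 0 -3.8" --spin '[0, 0, 0, 0, 0, 0, 0]' --jaw '[-1, -1, -1, -1, -1, -1, -1]'

```text
time: 15.32
position: [0.5467, 0.0348, 0.0486]
orientation: [1.725, 1.57, 0.151]
contact_force: [0.2, 0.4, 0.1]
opening: 0.0253
```

>>> move_arm --pt "0 0 -0.1" --pt "0 0 -0.2" --pt "0 0 -0.2" --pt "0 0 -0.2" --spin '[0, 0, 0, 0]' --jaw '[-1, -1, -1, -1]'

```text
time: 15.82
position: [0.5469, 0.0348, 0.0483]
orientation: [1.368, 1.569, -0.206]
contact_force: [-7.1, -1.1, 18.2]
opening: 0.0259
```

>>> move_arm --pt "0 0 0.1" --pt "0 0 0.1" --pt "0 0 0.1" --pt "0 0 2" --pt "0 0 5" --pt "0 0 8.5" --pt "-1 -4 8.5" --pt "-3 -9 8.5" --pt "-5 -14 8.5" --pt "-7 -20 8.5" --pt "-9 -26 8.5" --pt "-11 -31 7" --pt "-11.7 -33.7 4" --pt "-11.7 -33.7 1" --pt "-11.7 -33.7 0.3" --pt "-11.7 -33.7 0.3" --spin '[0, 0, 0, 0, 0, 0, 0, 0, 0, 0, 0, 0, 0, 0, 0, 0]' --jaw '[0.2, 0.2, 0.2, 0.2, 0.2, 0.2, 0.2, 0.2, 0.2, 0.2, 0.2, 0.2, 0.2, 0.2, 0.2, 0.2]'

```text
time: 17.82
position: [0.4298, -0.3016, 0.0494]
orientation: [-2.765, 1.57, 1.945]
contact_force: [-0.4, -0.4, 0.5]
opening: 0.0513
```

Run:
```python
from h import *
f,P=snap('wrist','w11');s=read_state();print(s['position'],s['opening'],s['time'],s['contact_force'],s['torque'])
crop('w11','c14',130,130,370,310,3.3)
f,P=snap('top','t11');crop('t11','c15',200,130,440,260,3.3)
```

```text
[ 0.43031556 -0.30194181  0.05015367] 0.05099336154298016 17.875 [-0.30380313  0.14696166  0.08391378] [0.00072665 0.00772439 0.02373146]
```

View pics/c14.png

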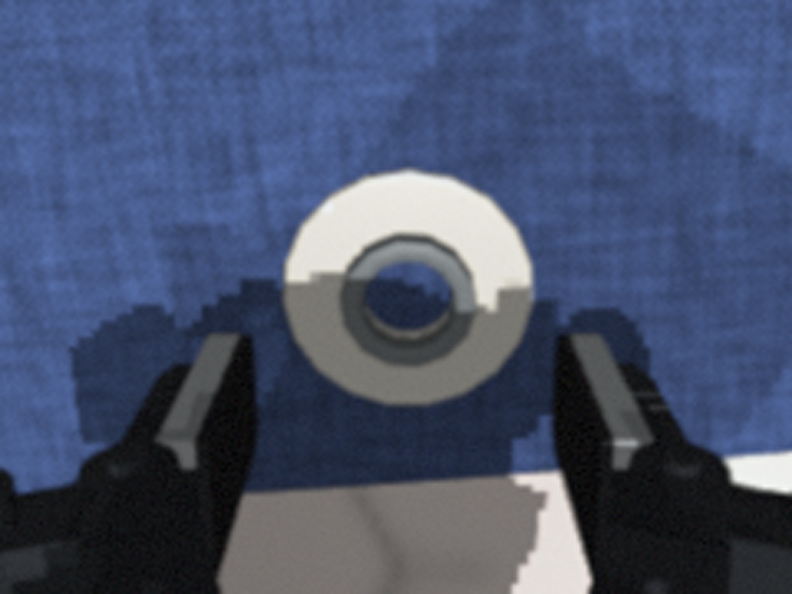

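View pics/c15.png

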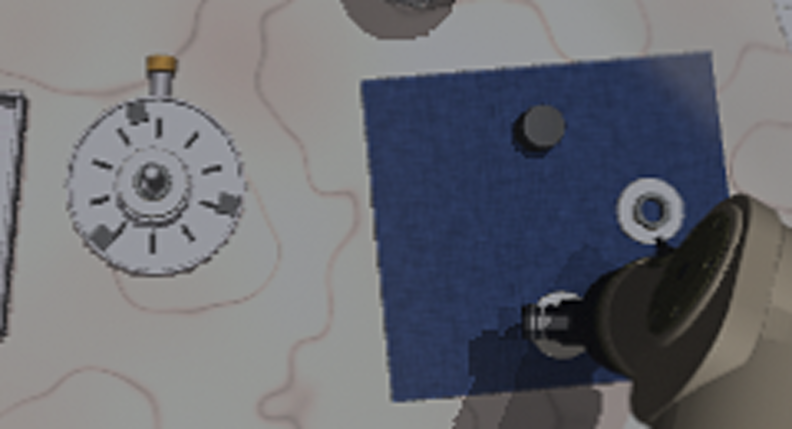

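Run:
```python
from h import *
print(c33('w11',[[408,297],[409,287]],[.014,.007]))
```

```text
[[ 0.4302 -0.3022  0.014 ]
 [ 0.4298 -0.3025  0.007 ]]
```

>>> move_arm --pt "0 0 -2" --pt "0 0 -3.5" --pt "0 0 -4.1" --pt "0 0 -4.1" --pt "0 0 -4.1" --pt "0 0 -4.1" --pt "0 0 -4.1" --pt "0 0 -4.1" --pt "0 0 -4.1" --pt "0 0 -4.1" --spin '[0, 0, 0, 0, 0, 0, 0, 0, 0, 0]' --jaw '[0.2, 0.2, 0.2, 0.2, -1, -1, -1, -1, -1, -1]'

```text
time: 19.18
position: [0.4299, -0.3025, 0.0094]
orientation: [1.022, 1.569, -0.552]
contact_force: [-0.9, 0.3, 5.5]
opening: 0.0259
```

>>> move_arm --pt "0 0 1" --pt "0 0 4" --pt "0 0 8" --pt "1 3 11" --pt "3 8 12" --pt "5 14 12" --pt "7 20 12" --pt "9 26 12" --pt "11 31 12" --pt "11.6 33 12" --pt "11.6 33.6 12" --pt "11.6 33.6 12" --pt "11.6 33.6 12" --spin '[0, 0, 0, 0, 0, 0, 0, 0, 0, 0, 0, 0, 0]' --jaw '[-1, -1, -1, -1, -1, -1, -1, -1, -1, -1, -1, -1, -1]'

```text
time: 20.8
position: [0.5453, 0.0319, 0.1285]
orientation: [0.17, 1.57, -1.406]
contact_force: [-0.3, -1.0, -0.3]
opening: 0.0257
```

Run:
```python
from h import *
f,P=snap('wrist','w12');s=read_state();print(s['position'],s['opening'],s['time'],s['contact_force'],s['torque'])
crop('w12','c16',130,130,370,310,3.3)
```

```text
[0.54530427 0.0319945  0.12838757] 0.025690829633412765 20.85 [-0.05936579  0.63941529  0.54189232] [ 0.02163746 -0.01719724  0.01645263]
```

View pics/c16.png

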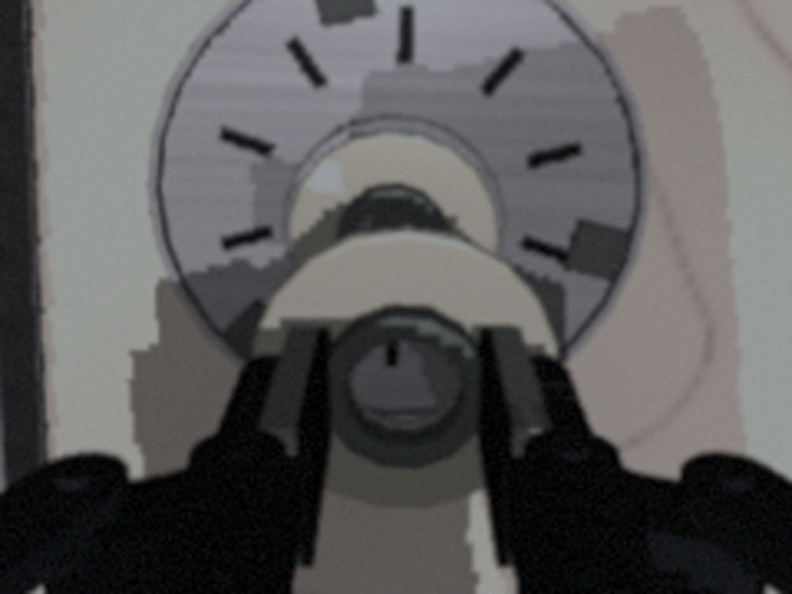

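>>> move_arm --pt "0.1 0.15 0" --pt "0.1 0.15 0" --pt "0.1 0.15 -1" --pt "0.1 0.15 -2" --pt "0.1 0.15 -3" --pt "0.1 0.15 -4" --pt "0.1 0.15 -4" --spin '[0, 0, 0, 0, 0, 0, 0]' --jaw '[-1, -1, -1, -1, -1, -1, -1]'

```text
time: 21.72
position: [0.5457, 0.0353, 0.0871]
orientation: [-1.566, 1.569, -3.14]
contact_force: [0.5, -0.0, -0.3]
opening: 0.0259
```

>>> move_arm --pt "0 0 -1" --pt "0 0 -2" --pt "0 0 -2.5" --pt "0 0 -2.8" --pt "0 0 -2.9" --pt "0 0 -3.0" --pt "0 0 -3.0" --pt "0 0 -3.0" --spin '[0, 0, 0, 0, 0, 0, 0, 0]' --jaw '[-1, -1, -1, -1, -1, -1, -1, -1]'

```text
time: 22.72
position: [0.5465, 0.0353, 0.0594]
orientation: [1.218, 1.57, -0.356]
contact_force: [-4.7, -0.0, 8.5]
opening: 0.0258
```

>>> move_arm --pt "0 0 0.1" --pt "0 0 0.1" --pt "0 0 0.1" --pt "0 0 2" --pt "0 0 5" --pt "0 -1 7.5" --pt "0 -5 7.5" --pt "-0.5 -11 7.5" --pt "-1 -17 7.5" --pt "-1.5 -23 7.5" --pt "-2 -29 7.5" --pt "-2.3 -35 7" --pt "-2.4 -40 4" --pt "-2.4 -41.3 1" --pt "-2.4 -41.3 -0.8" --pt "-2.4 -41.3 -0.8" --pt "-2.4 -41.3 -0.8" --spin '[0, 0, 0, 0, 0, 0, 0, 0, 0, 0, 0, 0, 0, 0, 0, 0, 0]' --jaw '[0.2, 0.2, 0.2, 0.2, 0.2, 0.2, 0.2, 0.2, 0.2, 0.2, 0.2, 0.2, 0.2, 0.2, 0.2, 0.2, 0.2]'

```text
time: 24.85
position: [0.5238, -0.3765, 0.0517]
orientation: [1.418, 1.569, -0.154]
contact_force: [0.1, -0.1, 1.2]
opening: 0.0513
```

Run:
```python
from h import *
f,P=snap('wrist','w13');s=read_state();print(s['position'],s['opening'],s['time'],s['contact_force'],s['torque'])
crop('w13','c17',130,130,370,310,3.3)
f,P=snap('top','t13');crop('t13','c18',200,130,440,260,3.3)
```

```text
[ 0.52388921 -0.37689619  0.05201482] 0.051273537880407595 24.9 [ 0.66084977 -0.54034256  0.37597019] [-0.01502115 -0.00511514  0.00522884]
```

View pics/c17.png

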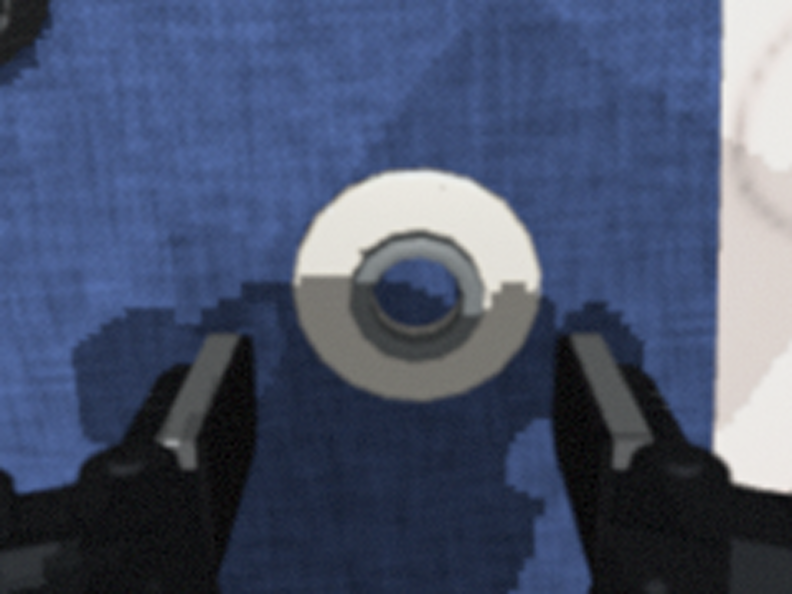

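View pics/c18.png

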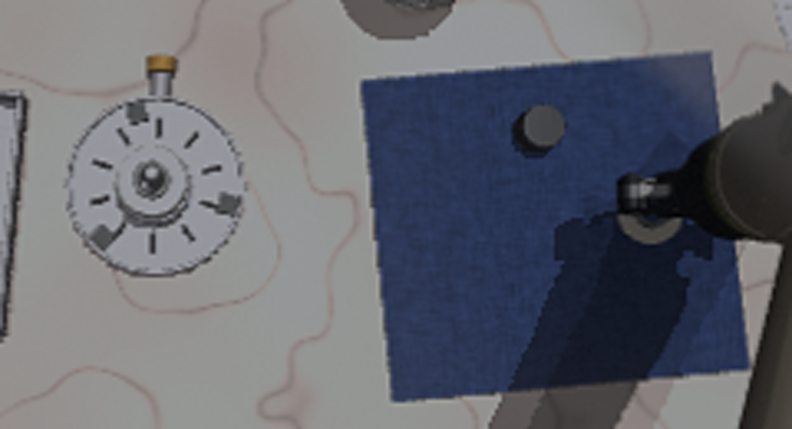

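Run:
```python
from h import *
print(c33('w13',[[418,295],[418,285]],[.014,.007]))
```

```text
[[ 0.5239 -0.3793  0.014 ]
 [ 0.5236 -0.3794  0.007 ]]
```

>>> move_arm --pt "0 -0.15 -2" --pt "0 -0.2 -3.5" --pt "0 -0.2 -4.2" --pt "0 -0.2 -4.2" --pt "0 -0.2 -4.2" --pt "0 -0.2 -4.2" --pt "0 -0.2 -4.2" --pt "0 -0.2 -4.2" --pt "0 -0.2 -4.2" --pt "0 -0.2 -4.2" --spin '[0, 0, 0, 0, 0, 0, 0, 0, 0, 0]' --jaw '[0.2, 0.2, 0.2, 0.2, -1, -1, -1, -1, -1, -1]'

```text
time: 26.2
position: [0.523, -0.3801, 0.0093]
orientation: [1.01, 1.569, -0.564]
contact_force: [-1.2, 0.5, 6.6]
opening: 0.0255
```

>>> move_arm --pt "0 0 1" --pt "0 0 4" --pt "0 0 8" --pt "0 3 11" --pt "0.5 8 12" --pt "1 14 12" --pt "1.5 20 12" --pt "2 26 12" --pt "2.3 32 12" --pt "2.3 37 12" --pt "2.3 40.5 12" --pt "2.3 41.4 12" --pt "2.3 41.4 12" --pt "2.3 41.4 12" --spin '[0, 0, 0, 0, 0, 0, 0, 0, 0, 0, 0, 0, 0, 0]' --jaw '[-1, -1, -1, -1, -1, -1, -1, -1, -1, -1, -1, -1, -1, -1]'

```text
time: 27.95
position: [0.5456, 0.0322, 0.1283]
orientation: [-0.059, 1.57, -1.635]
contact_force: [0.2, -0.1, -0.3]
opening: 0.0259
```

Run:
```python
from h import *
f,P=snap('wrist','w14');s=read_state();print(s['position'],s['opening'],s['time'],s['contact_force'],s['torque'])
crop('w14','c19',130,130,370,310,3.3)
```

```text
[0.54554879 0.03224948 0.12821905] 0.025959953481442834 28.0 [-1.05396871 -0.26643102 -0.28031618] [-0.01906437 -0.01080585  0.01273105]
```

View pics/c19.png

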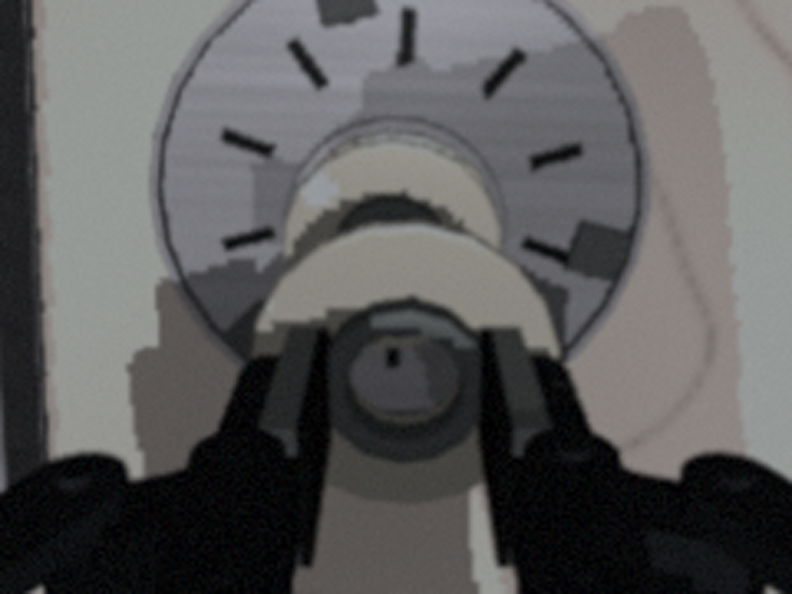

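>>> move_arm --pt "-0.05 0.15 0" --pt "-0.05 0.15 0" --pt "-0.05 0.15 -1" --pt "-0.05 0.15 -2" --pt "-0.05 0.15 -3" --pt "-0.05 0.15 -4" --pt "-0.05 0.15 -4" --spin '[0, 0, 0, 0, 0, 0, 0]' --jaw '[-1, -1, -1, -1, -1, -1, -1]'

```text
time: 28.88
position: [0.5444, 0.0356, 0.0871]
orientation: [-1.517, 1.569, -3.091]
contact_force: [0.6, 0.6, -0.7]
opening: 0.0259
```

>>> move_arm --pt "0 0 -0.7" --pt "0 0 -1.2" --pt "0 0 -1.5" --pt "0 0 -1.7" --pt "0 0 -1.8" --pt "0 0 -1.9" --pt "0 0 -1.9" --pt "0 0 -1.9" --spin '[0, 0, 0, 0, 0, 0, 0, 0]' --jaw '[-1, -1, -1, -1, -1, -1, -1, -1]'

```text
time: 29.88
position: [0.5453, 0.0358, 0.0702]
orientation: [1.526, 1.57, -0.048]
contact_force: [-2.5, -0.5, 6.6]
opening: 0.026
```

>>> move_arm --pt "0 0 0.1" --pt "0 0 0.1" --pt "0 0 0.1" --pt "0 0 2" --pt "0 0 5" --pt "0 1 6.5" --pt "0.5 5 6.5" --pt "1 11 6.5" --pt "2 15 5" --pt "2.2 16.8 2" --pt "2.2 16.8 -0.9" --pt "2.2 16.8 -0.9" --pt "2.2 16.8 -0.9" --spin '[0, 0, 0, 0, 0, 0, 0, 0, 0, 0, 0, 0, 0]' --jaw '[0.2, 0.2, 0.2, 0.2, 0.2, 0.2, 0.2, 0.2, 0.2, 0.2, 0.2, 0.2, 0.2]'

```text
time: 31.5
position: [0.5674, 0.2041, 0.0612]
orientation: [2.057, 1.57, 0.483]
contact_force: [-0.1, 0.2, -0.4]
opening: 0.0514
```

Run:
```python
from h import *
f,P=snap('wrist','w15');s=read_state();print(s['position'],s['opening'],s['time'],s['contact_force'],s['torque'])
crop('w15','c20',130,130,370,310,3.3)
f,P=snap('top','t15');crop('t15','c21',200,130,440,260,3.3)
```

```text
[0.56778093 0.20406025 0.06172834] 0.050741155068377786 31.55 [ 0.54622739 -1.04614442  0.40227019] [0.00349404 0.00580609 0.02291176]
```

View pics/w15.png

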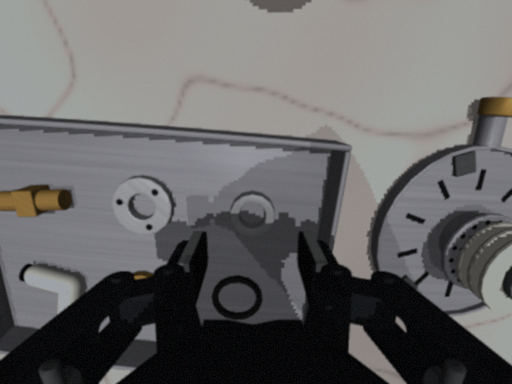

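View pics/c20.png

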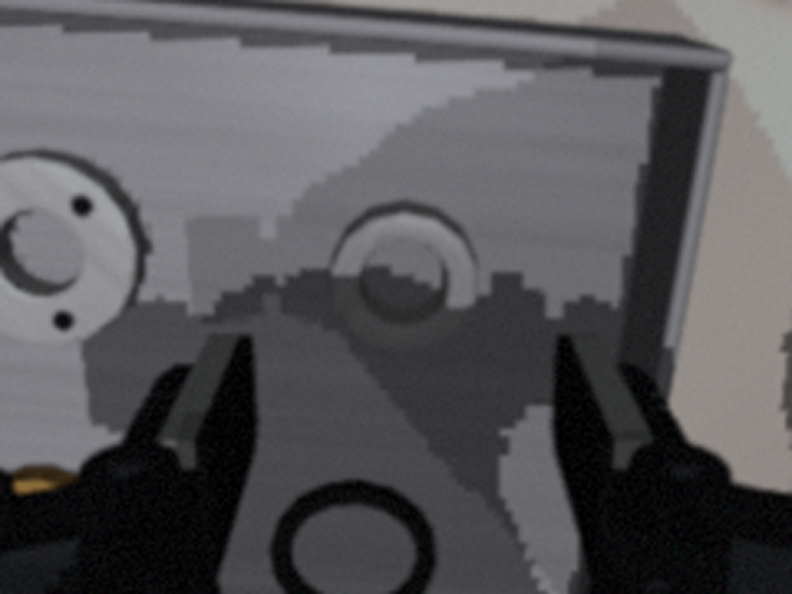

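View pics/c21.png

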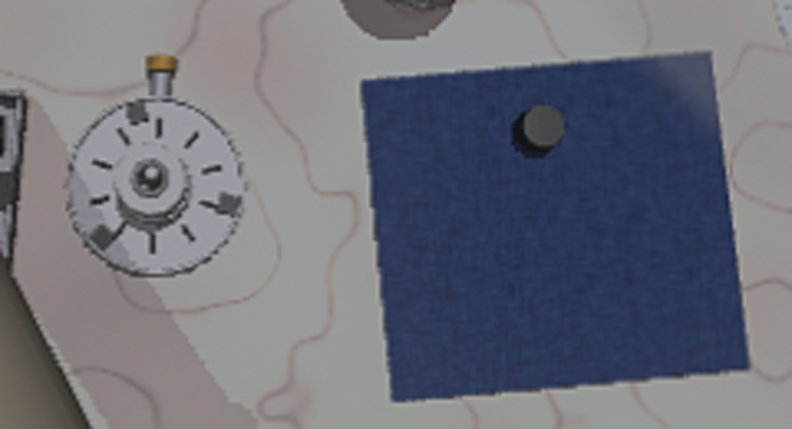

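Run:
```python
from h import *
print(c33('w15',[[404,283],[667,330],[620,340],[35,245]],[.016,.035,.004,.014]))
print(w2pix('w15',[[.567,.163,.02]]))
```

```text
[[0.5673 0.2043 0.016 ]
 [0.5641 0.1503 0.035 ]
 [0.5477 0.1518 0.004 ]
 [0.5757 0.2873 0.014 ]]
[[309.03275565 217.58700254]]
```

>>> move_arm --pt "0 0 0" --pt "0 0 -2" --pt "0 0 -4" --pt "0 0 -5" --pt "0 0 -5.4" --pt "0 0 -5.4" --pt "0 0 -5.4" --pt "0 0 -5.4" --pt "0 0 -5.4" --pt "0 0 -5.4" --pt "0 0 -5.4" --spin '[0, 0, 0, 0, 0, 0, 0, 0, 0, 0, 0]' --jaw '[0.07, 0.07, 0.07, 0.07, 0.07, 0.07, -1, -1, -1, -1, -1]'

```text
time: 32.98
position: [0.5675, 0.2041, 0.0073]
orientation: [1.909, 1.569, 0.335]
contact_force: [-1.5, -0.5, 6.0]
opening: 0.0312
```

>>> move_arm --pt "0 0 0" --pt "0 0 1" --pt "0 0 3" --pt "0 0 5" --pt "0 0 5" --spin '[0, 0, 0, 0, 0]' --jaw '[-1, -1, -1, -1, -1]'

```text
time: 33.6
position: [0.5687, 0.2046, 0.0593]
orientation: [1.912, 1.566, 0.338]
contact_force: [-0.6, -0.1, 0.1]
opening: 0.031
```

Run:
```python
from h import *
f,P=snap('wrist','w16');s=read_state();print(s['position'],s['opening'],s['time'],s['contact_force'],s['torque'])
crop('w16','c22',130,130,370,310,3.3)
```

```text
[0.56781531 0.20409483 0.05777018] 0.030914975092436837 33.65 [ 0.51393088 -0.99137013 -1.03616905] [0.02036467 0.00246818 0.00766023]
```

View pics/c22.png

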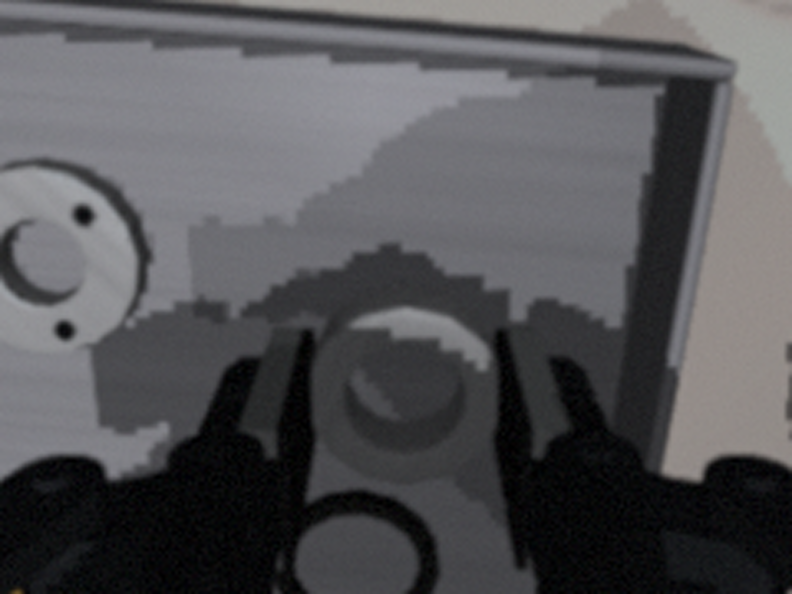

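Run:
```python
from h import *
print(c33('w16',[[404,393]],[.0665]))
```

```text
[[0.5689 0.2047 0.0665]]
```

>>> move_arm --pt "0 0 3" --pt "0 0 6" --pt "-0.5 -3 7" --pt "-1 -8 7" --pt "-2 -13 7" --pt "-2.2 -16 7" --pt "-2.25 -16.9 7" --pt "-2.25 -16.9 7" --pt "-2.25 -16.9 7" --spin '[0, 0, 0, 0, 0, 0, 0, 0, 0]' --jaw '[-1, -1, -1, -1, -1, -1, -1, -1, -1]'

```text
time: 34.78
position: [0.5444, 0.0368, 0.1261]
orientation: [-2.994, 1.57, 1.718]
contact_force: [-0.3, 0.5, 0.4]
opening: 0.031
```

Run:
```python
from h import *
f,P=snap('wrist','w17');s=read_state();print(s['position'],s['opening'],s['time'],s['contact_force'],s['torque'])
crop('w17','c23',130,130,370,310,3.3)
```

```text
[0.54443486 0.03677244 0.12614147] 0.03073787204381619 34.825 [-0.09015933  0.29044672 -1.26159631] [-0.01257222  0.01707554  0.00303362]
```

View pics/c23.png

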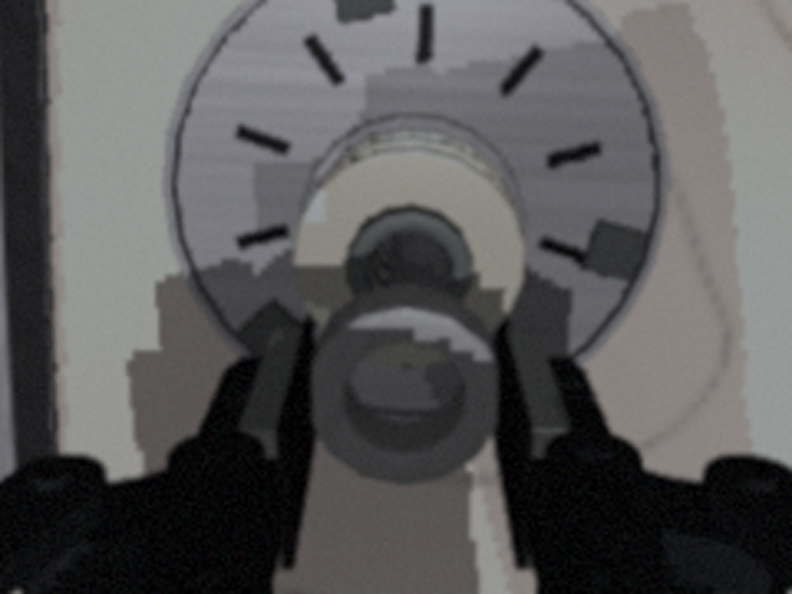

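>>> move_arm --pt "0.1 -0.15 0" --pt "0.1 -0.15 0" --pt "0.1 -0.15 -1" --pt "0.1 -0.15 -2" --pt "0.1 -0.15 -3" --pt "0.1 -0.15 -3" --spin '[0, 0, 0, 0, 0, 0]' --jaw '[-1, -1, -1, -1, -1, -1]'

```text
time: 35.58
position: [0.5446, 0.0332, 0.0949]
orientation: [-1.582, 1.568, 3.128]
contact_force: [0.1, 0.5, -0.5]
opening: 0.031
```

Run:
```python
from h import *
f,P=snap('wrist','w18');s=read_state();print(s['position'],s['opening'],s['time'],s['contact_force'],s['torque'])
crop('w18','c24',130,130,370,310,3.3)
```

```text
[0.54508149 0.03331183 0.0956887 ] 0.030736205426852906 35.625 [ 0.68775633  0.10039899 -0.25644318] [0.01935815 0.00067881 0.00039344]
```

View pics/c24.png

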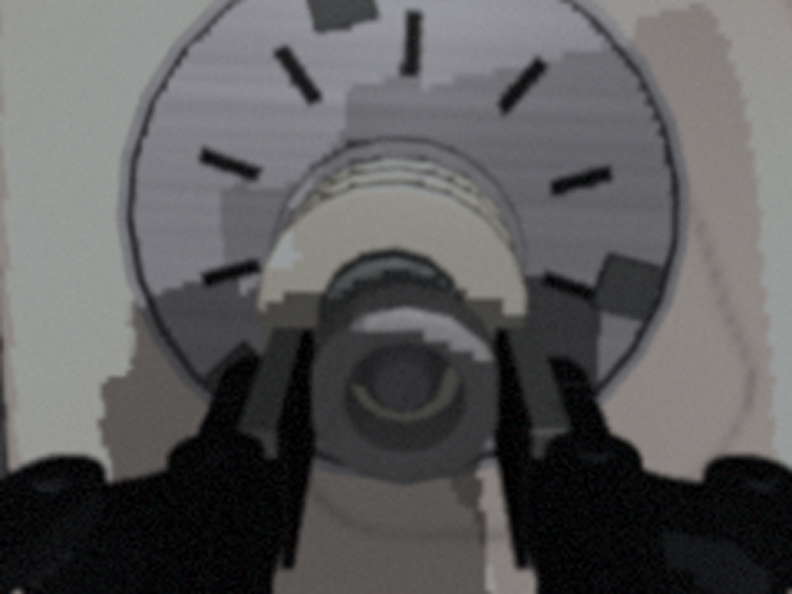

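>>> move_arm --pt "0 0 -0.7" --pt "0 0 -1.2" --pt "0 0 -1.5" --pt "0 0 -1.6" --pt "0 0 -1.7" --pt "0 0 -1.8" --pt "0 0 -1.8" --pt "0 0 -1.8" --spin '[0, 0, 0, 0, 0, 0, 0, 0]' --jaw '[-1, -1, -1, -1, -1, -1, -1, -1]'

```text
time: 36.62
position: [0.5455, 0.0333, 0.0783]
orientation: [1.816, 1.571, 0.242]
contact_force: [0.3, -0.1, 0.7]
opening: 0.0311
```

>>> move_arm --pt "0 0 -0.1" --pt "0 0 -0.15" --pt "0 0 -0.2" --pt "0 0 -0.2" --spin '[0, 0, 0, 0]' --jaw '[-1, -1, -1, -1]'

```text
time: 37.12
position: [0.5464, 0.0334, 0.0781]
orientation: [1.526, 1.568, -0.048]
contact_force: [-4.1, 0.2, 13.4]
opening: 0.0309
```

>>> move_arm --pt "0 0 0.1" --pt "0 0 0.1" --pt "0 0 0.1" --pt "0 0 2" --pt "0 0 5" --pt "0 1 6" --pt "0.5 5 6" --pt "1 11 6" --pt "2 17 6" --pt "2.5 22 5" --pt "2.9 25.3 2" --pt "2.9 25.3 -1.6" --pt "2.9 25.3 -1.6" --pt "2.9 25.3 -1.6" --spin '[0, 0, 0, 0, 0, 0, 0, 0, 0, 0, 0, 0, 0, 0]' --jaw '[0.2, 0.2, 0.2, 0.2, 0.2, 0.4, 0.4, 0.4, 0.4, 0.4, 0.4, 0.4, 0.4, 0.4]'

```text
time: 38.88
position: [0.5749, 0.2862, 0.0612]
orientation: [1.992, 1.57, 0.417]
contact_force: [-0.3, 0.1, 1.7]
opening: 0.0595
```

Run:
```python
from h import *
f,P=snap('wrist','w19');s=read_state();print(s['position'],s['opening'],s['time'],s['contact_force'],s['torque'])
crop('w19','c25',130,130,370,310,3.3)
f,P=snap('top','t19');crop('t19','c26',200,130,440,260,3.3)
```

```text
[0.57542899 0.28633721 0.06194356] 0.05950573294519826 38.925 [-0.3511498  -0.11811476  0.1485107 ] [ 0.0166545  -0.01802917  0.00769363]
```

View pics/w19.png

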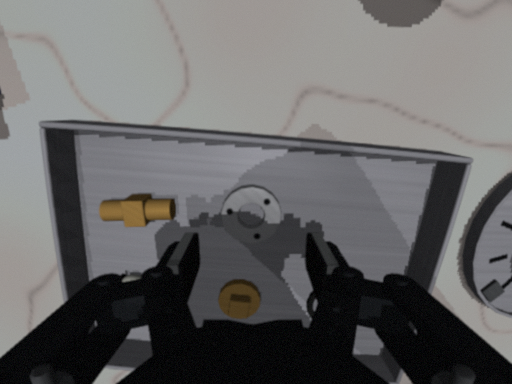

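View pics/c25.png

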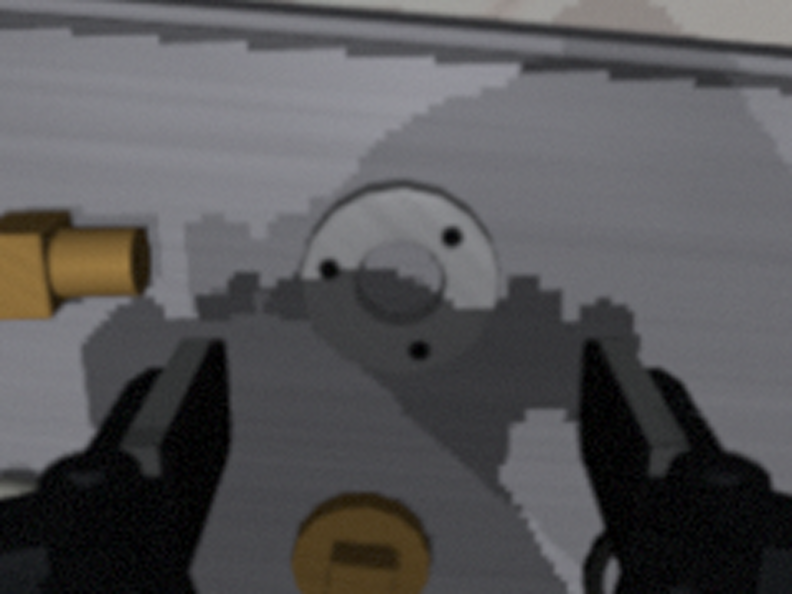

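View pics/c26.png

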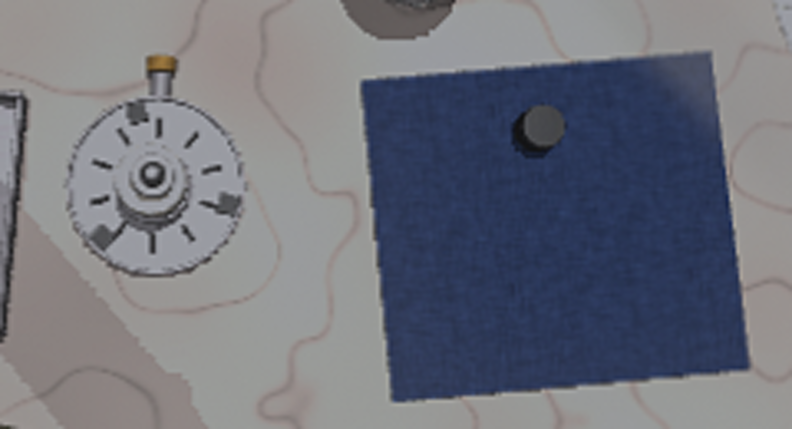

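Run:
```python
from h import *
print(c33('w19',[[400,281],[148,260]],[.014,.014]))
```

```text
[[0.5746 0.2873 0.014 ]
 [0.5797 0.344  0.014 ]]
```

>>> move_arm --pt "0 0.1 0" --pt "0 0.1 -2" --pt "0 0.1 -4" --pt "0 0.1 -5" --pt "0 0.1 -5.4" --pt "0 0.1 -5.4" --pt "0 0.1 -5.4" --pt "0 0.1 -5.4" --pt "0 0.1 -5.4" --pt "0 0.1 -5.4" --pt "0 0.1 -5.4" --spin '[0, 0, 0, 0, 0, 0, 0, 0, 0, 0, 0]' --jaw '[0.33, 0.33, 0.33, 0.33, 0.33, 0.33, -1, -1, -1, -1, -1]'

```text
time: 40.35
position: [0.5751, 0.2877, 0.0076]
orientation: [2.029, 1.569, 0.455]
contact_force: [-1.7, -0.7, 5.8]
opening: 0.0418
```

>>> move_arm --pt "0 0 0" --pt "0 0 1" --pt "0 0 3" --pt "0 0 5" --pt "0 0 5" --spin '[0, 0, 0, 0, 0]' --jaw '[-1, -1, -1, -1, -1]'

```text
time: 40.98
position: [0.576, 0.2883, 0.0594]
orientation: [2.05, 1.566, 0.476]
contact_force: [-0.3, 0.4, 0.3]
opening: 0.042
```

Run:
```python
from h import *
f,P=snap('wrist','w20');s=read_state();print(s['position'],s['opening'],s['time'],s['contact_force'],s['torque'])
crop('w20','c27',130,130,370,310,3.3)
```

```text
[0.57528927 0.28772153 0.05785524] 0.04216162721588303 41.025 [-0.20803407  0.09848369 -1.232542  ] [-0.00715933 -0.02746583 -0.03329266]
```

View pics/c27.png

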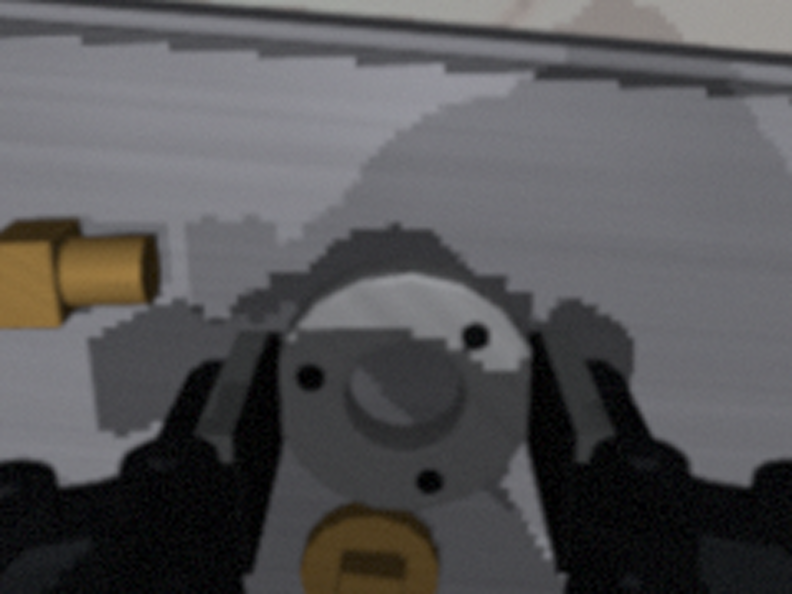

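>>> move_arm --pt "0 0 3" --pt "0 0 6" --pt "-0.5 -3 7" --pt "-1 -8 7" --pt "-2 -14 7" --pt "-2.5 -20 7" --pt "-3 -24 7" --pt "-3 -25.4 7" --pt "-3 -25.4 7" --pt "-3 -25.4 7" --spin '[0, 0, 0, 0, 0, 0, 0, 0, 0, 0]' --jaw '[-1, -1, -1, -1, -1, -1, -1, -1, -1, -1]'

```text
time: 42.28
position: [0.5444, 0.0356, 0.1261]
orientation: [-3.058, 1.57, 1.654]
contact_force: [-0.6, 0.5, -0.4]
opening: 0.0418
```

Run:
```python
from h import *
f,P=snap('wrist','w21');s=read_state();print(s['position'],s['opening'],s['time'],s['contact_force'],s['torque'])
crop('w21','c28',130,130,370,310,3.3)
```

```text
[0.54442923 0.03564002 0.12616032] 0.04200431297891301 42.325 [ 0.28234108 -0.99982498 -0.87287101] [0.03909126 0.04126727 0.03804667]
```

View pics/c28.png

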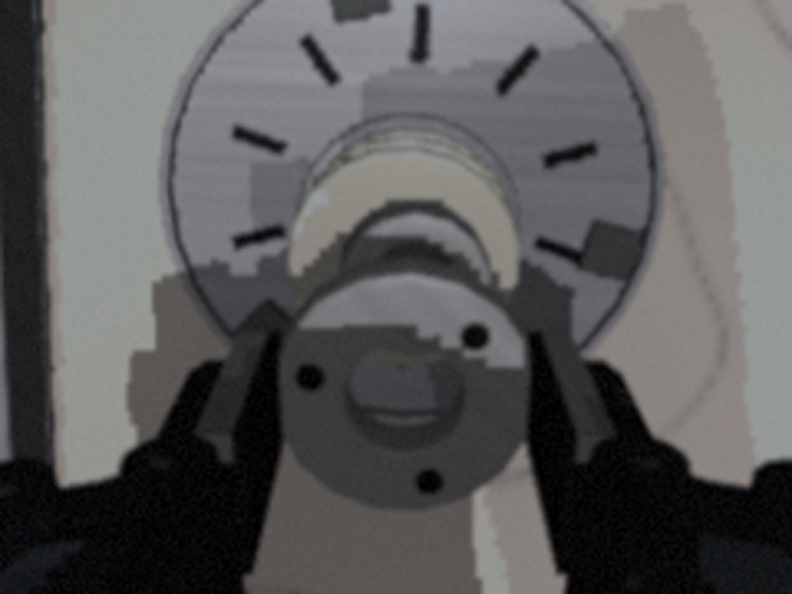

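>>> move_arm --pt "0.1 -0.05 0" --pt "0.1 -0.05 0" --pt "0.1 -0.05 -1" --pt "0.1 -0.05 -2" --pt "0.1 -0.05 -2.6" --pt "0.1 -0.05 -2.7" --pt "0.1 -0.05 -2.7" --spin '[0, 0, 0, 0, 0, 0, 0]' --jaw '[-1, -1, -1, -1, -1, -1, -1]'

```text
time: 43.2
position: [0.5455, 0.0328, 0.0993]
orientation: [2.6, 1.571, 1.026]
contact_force: [0.4, -0.4, -0.9]
opening: 0.0419
```

Run:
```python
from h import *
f,P=snap('wrist','w22');s=read_state();print(s['position'],s['opening'],s['time'],s['contact_force'],s['torque'])
crop('w22','c29',130,130,370,310,3.3)
```

```text
[0.54565482 0.03281191 0.09950414] 0.04184984790744117 43.25 [-0.86733936  0.56985891 -0.45609489] [ 0.05464483  0.00788927 -0.05561184]
```

View pics/c29.png

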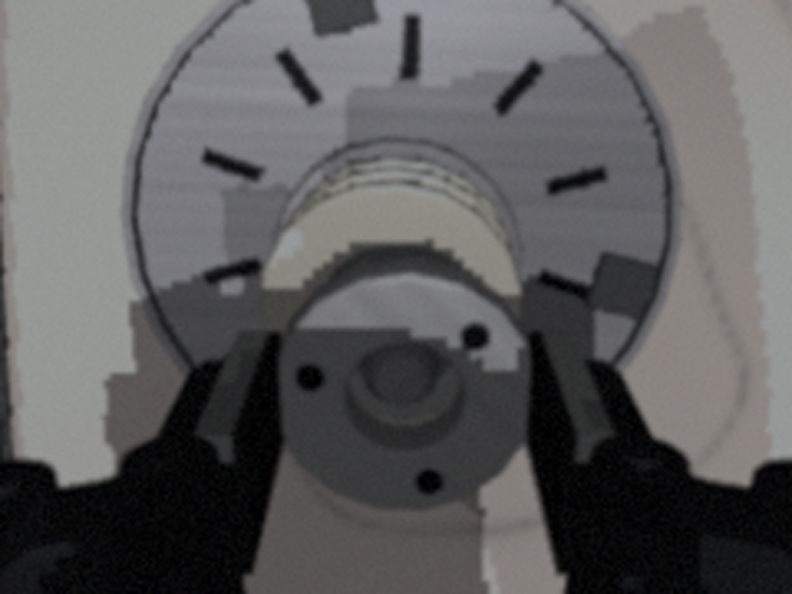

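>>> move_arm --pt "0 0.05 -0.3" --pt "0 0.05 -0.6" --pt "0 0.05 -0.8" --pt "0 0.05 -0.9" --pt "0 0.05 -1.0" --pt "0 0.05 -1.05" --pt "0 0.05 -1.05" --pt "0 0.05 -1.05" --spin '[0, 0, 0, 0, 0, 0, 0, 0]' --jaw '[-1, -1, -1, -1, -1, -1, -1, -1]'

```text
time: 44.25
position: [0.5463, 0.0333, 0.0904]
orientation: [1.514, 1.568, -0.06]
contact_force: [-3.5, -0.9, 11.5]
opening: 0.0421
```

>>> move_arm --pt "0 0 0.1" --pt "0 0 0.1" --pt "0 0 0.1" --pt "0 0 1" --pt "0 0 4" --pt "0 0 6" --pt "0 -3 6.5" --pt "0.5 -8 6.5" --pt "1.5 -14 6.5" --pt "2.5 -20 6.5" --pt "3.5 -26 5" --pt "4.5 -31 2" --pt "4.5 -31.9 -1" --pt "4.5 -31.9 -1" --pt "4.5 -31.9 -1" --spin '[0, 0, 0, 0, 0, 0, 0, 0, 0, 0, 0, 0, 0, 0, 0]' --jaw '[0.33, 0.33, 0.33, 0.33, 0.33, 0.33, 0.3, 0.3, 0.3, 0.3, 0.3, 0.3, 0.3, 0.3, 0.3]'

```text
time: 46.12
position: [0.5915, -0.2844, 0.0804]
orientation: [1.779, 1.569, 0.207]
contact_force: [0.2, 1.7, -0.2]
opening: 0.0555
```

Run:
```python
from h import *
f,P=snap('wrist','w23');s=read_state();print(s['position'],s['opening'],s['time'],s['contact_force'],s['torque'])
crop('w23','c30',130,130,370,310,3.3)
f,P=snap('top','t23');crop('t23','c31',200,80,440,260,3.3)
```

```text
[ 0.59194525 -0.28435592  0.08096604] 0.05561110001602279 46.175 [0.11955593 0.48868154 0.84952297] [0.0132126 0.0128053 0.0101578]
```

View pics/c30.png

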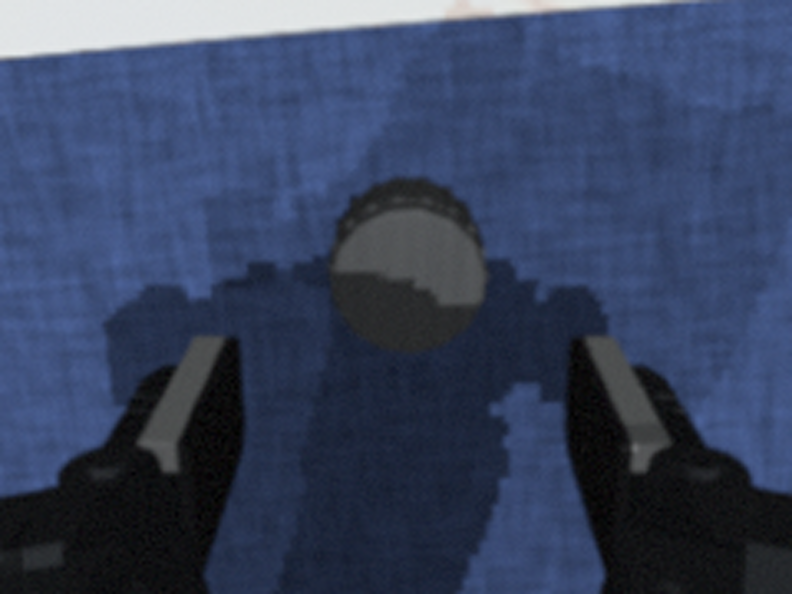

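View pics/c31.png

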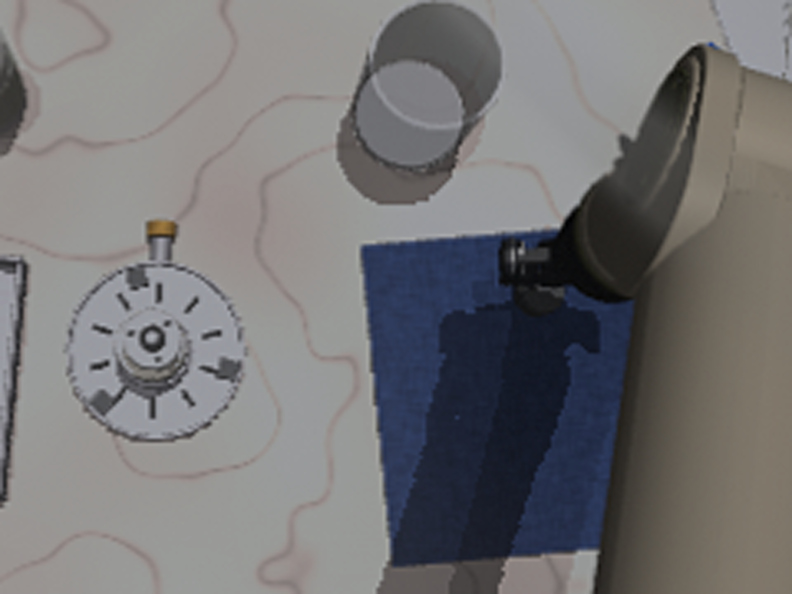

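Run:
```python
from h import *
print(c33('w23',[[409,280]],[.033]))
```

```text
[[ 0.5914 -0.2853  0.033 ]]
```

>>> move_arm --pt "0 -0.05 -2" --pt "0 -0.05 -4" --pt "0 -0.05 -6" --pt "0 -0.05 -7" --pt "0 -0.05 -7" --pt "0 -0.05 -7" --pt "0 -0.05 -7" --pt "0 -0.05 -7" --pt "0 -0.05 -7" --pt "0 -0.05 -7" --pt "0 -0.05 -7" --spin '[0, 0, 0, 0, 0, 0, 0, 0, 0, 0, 0]' --jaw '[0.2, 0.2, 0.2, 0.2, 0.2, -1, -1, -1, -1, -1, -1]'

```text
time: 47.6
position: [0.591, -0.2865, 0.0096]
orientation: [1.148, 1.569, -0.426]
contact_force: [-1.4, -0.3, 6.1]
opening: 0.0343
```

>>> move_arm --pt "0 0 0" --pt "0 0 1" --pt "0 0 3" --pt "0 0 7" --pt "0 0 12" --pt "0 0 15" --pt "0 0 15" --spin '[0, 0, 0, 0, 0, 0, 0]' --jaw '[-1, -1, -1, -1, -1, -1, -1]'

```text
time: 48.48
position: [0.5922, -0.2868, 0.1635]
orientation: [1.171, 1.564, -0.403]
contact_force: [0.2, -0.4, -1.8]
opening: 0.0337
```

Run:
```python
from h import *
f,P=snap('wrist','w24');s=read_state();print(s['position'],s['opening'],s['time'],s['contact_force'],s['torque'])
crop('w24','c32',130,130,370,310,3.3)
```

```text
[ 0.59111723 -0.28639778  0.16086345] 0.033949273520859774 48.525 [-0.99372568 -0.19566987 -2.42229894] [-0.00867754  0.02850743 -0.01769319]
```

View pics/c32.png

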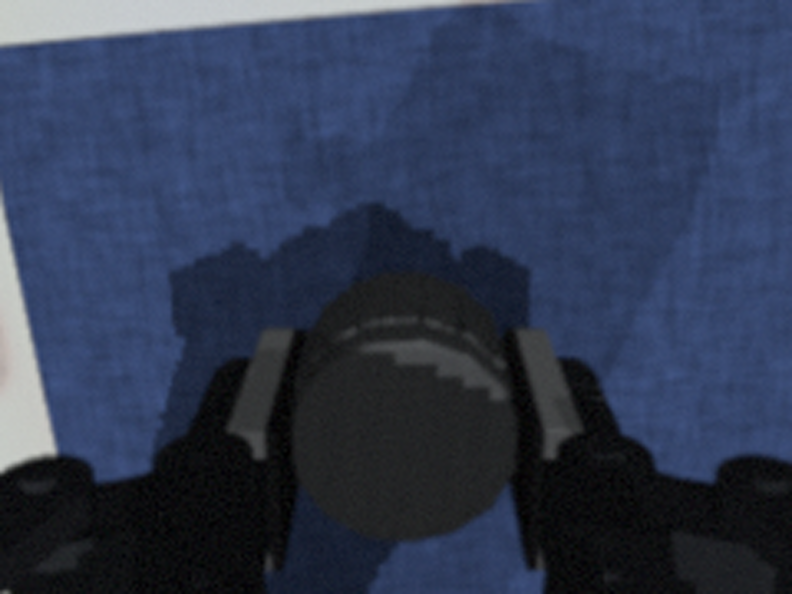

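Run:
```python
from h import *
p=c33('w24',[[405,442]],[.184]);print(p)
print(c33('w24',[[405,442]],[.184])-read_state()['position'])
print(c33('w22',[[404,388]],[.1059])-[.5456,.0328,0.0994], c33('w22',[[405,373]],[.102]))
```

```text
[[ 0.591  -0.2867  0.184 ]]
[[-0.00011723 -0.00030222  0.02313655]]
[[0.0008 0.0002 0.0065]] [[0.5472 0.0328 0.102 ]]
```

>>> move_arm --pt "-0.5 3 0" --pt "-1 8 0" --pt "-2 14 0" --pt "-3 20 0" --pt "-4 26 -1" --pt "-4.4 30 -2" --pt "-4.5 31.8 -3" --pt "-4.5 32 -3" --pt "-4.5 32 -3" --pt "-4.5 32 -3" --spin '[0, 0, 0, 0, 0, 0, 0, 0, 0, 0]' --jaw '[-1, -1, -1, -1, -1, -1, -1, -1, -1, -1]'

```text
time: 49.78
position: [0.5458, 0.0321, 0.129]
orientation: [0.592, 1.57, -0.984]
contact_force: [0.4, 0.5, -0.4]
opening: 0.0339
```

Run:
```python
from h import *
f,P=snap('wrist','w25');s=read_state();print(s['position'],s['opening'],s['time'],s['contact_force'],s['torque'])
crop('w25','c33',130,130,370,310,3.3)
f,P=snap('side','s25');crop('s25','c34',190,150,320,260,6)
```

```text
[0.54576261 0.03235972 0.1290012 ] 0.033701359136519046 49.825 [-0.54909989  0.53004075 -1.04412835] [ 0.02448999  0.01736992 -0.03666657]
```

View pics/c33.png

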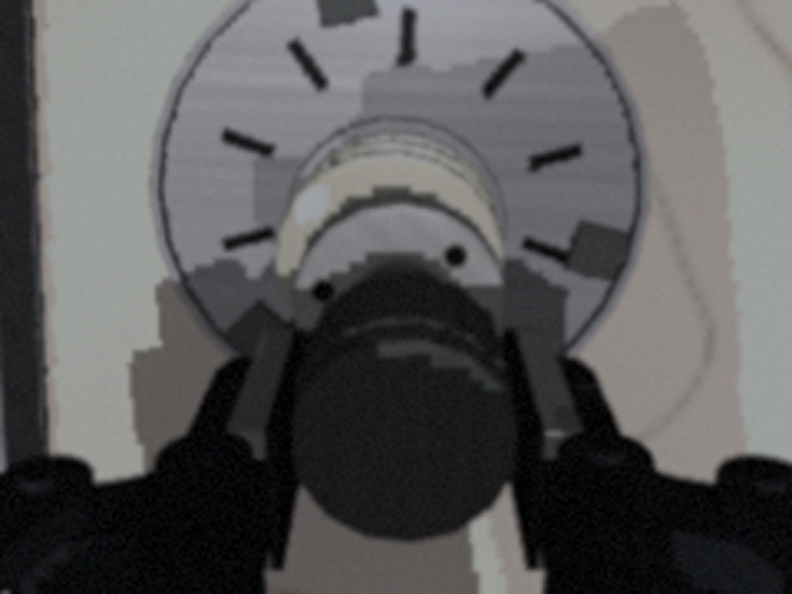

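View pics/c34.png

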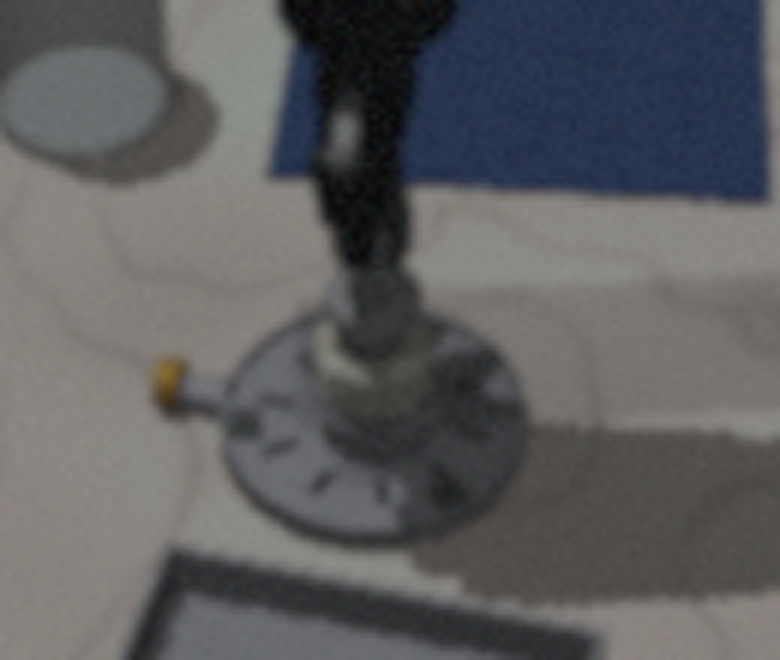

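>>> move_arm --pt "0.05 0 0" --pt "0.05 0 0" --pt "0.05 0 -1" --pt "0.05 0 -1.7" --pt "0.05 0 -2" --pt "0.05 0 -2.2" --pt "0.05 0 -2.2" --spin '[0, 0, 0, 0, 0, 0, 0]' --jaw '[-1, -1, -1, -1, -1, -1, -1]'

```text
time: 50.75
position: [0.5459, 0.0339, 0.1067]
orientation: [-2.49, 1.571, 2.22]
contact_force: [0.5, 0.3, -0.8]
opening: 0.0339
```

>>> move_arm --pt "0 0 -0.2" --pt "0 0 -0.3" --pt "0 0 -0.4" --pt "0 0 -0.5" --pt "0 0 -0.5" --pt "0 0 -0.5" --spin '[0, 0, 0, 0, 0, 0]' --jaw '[-1, -1, -1, -1, -1, -1]'

```text
time: 51.5
position: [0.5467, 0.0339, 0.1034]
orientation: [1.551, 1.569, -0.023]
contact_force: [-3.7, -0.5, 9.9]
opening: 0.0339
```

>>> move_arm --pt "0 0 0.1" --pt "0 0 0.1" --pt "0 0 0.1" --pt "0 0 1" --pt "0 0 4" --pt "0 0 7" --pt "-1 -3 8" --pt "-2 -7 8" --pt "-3 -12 8" --pt "-3 -12 8" --pt "-3 -12 8" --spin '[0, 0, 0, 0, 0, 0, 0, 0, 0, 0, 0]' --jaw '[0.3, 0.3, 0.3, 0.3, 0.3, 0.3, 0.3, 0.3, 0.3, 0.3, 0.3]'

```text
time: 52.88
position: [0.5161, -0.0858, 0.1823]
orientation: [2.185, 1.57, 0.611]
contact_force: [-0.1, 1.0, -0.6]
opening: 0.0555
```

Run:
```python
from h import *
f,P=snap('wrist','w26');s=read_state();print(s['position'],s['opening'],s['time'],s['contact_force'],s['torque'])
crop('w26','c35',0,80,260,270,3)
f,P=snap('side','s26');crop('s26','c36',190,150,320,260,6)
f,P=snap('top','t26')
```

```text
[ 0.51628605 -0.08495872  0.18215465] 0.055647889173788705 52.925 [0.46912012 0.69659928 0.49971513] [ 0.04291226 -0.05745493  0.01188884]
```

View pics/c35.png

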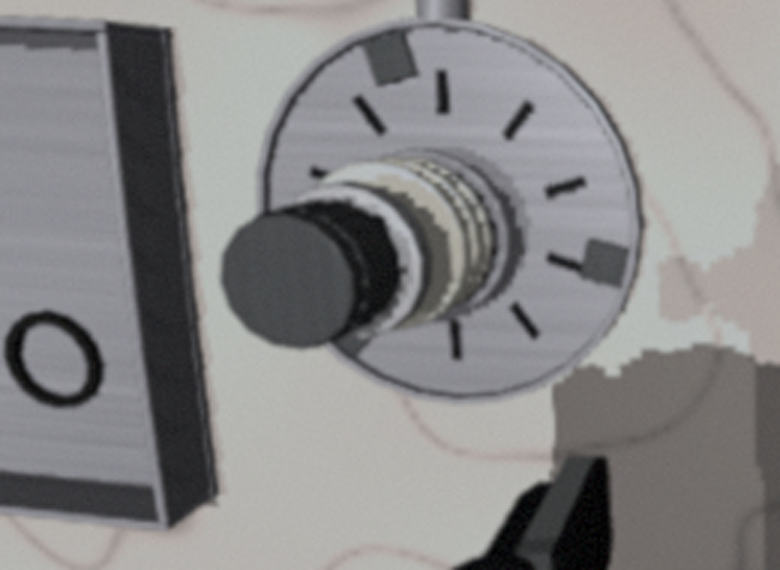

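View pics/c36.png

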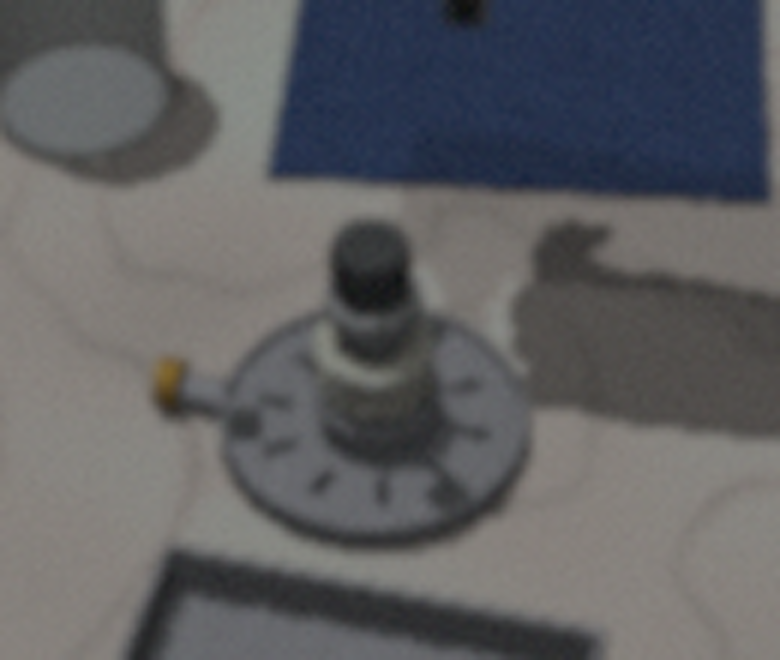

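View pics/t26.png

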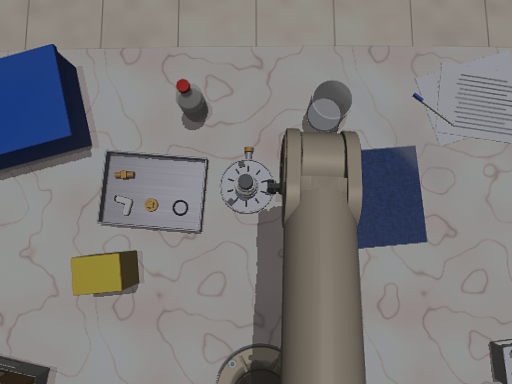

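Run:
```python
from h import *
for z in(.122,.127,.132): print(z,w2pix('w26',[[.546,.0337,z]]),w2pix('s26',[[.546,.0337,z]]))
print('obs',288/3,80+280/3,'side obs',190+371/6,150+247/6)
print(read_state()['contact_force'])
finish_job()
```

```text
0.122 [[ 98.08759333 172.18460065]] [[251.4157719  191.56043905]]
0.127 [[ 94.55196503 173.54760327]] [[251.39181047 190.20642733]]
0.132 [[ 90.85517008 174.97507402]] [[251.3676947  188.84365696]]
obs 96.0 173.33333333333331 side obs 251.83333333333334 191.16666666666666
[-0.55769595  0.36699579  0.8427087 ]
the job is handed in; nothing more can be done
```

The filter is back together on its post in the order you asked: support plate, all three filter discs (all three were on the mat), spacer sleeve, clamp ring, then the cap. I handed the job in at about 53 s of the 200 s allowed.

- **Seating:** every part came to rest at about its expected height. The cap top measured about 0.127 m in the wrist camera, as expected for a full stack. The side camera read about 0.124 m, which is within its calibration error. In the last pictures the stack looks level.
- **First disc:** it touched the post on the way down, at about 8 N sideways. I shifted it about 2 mm, the force went away, and it seated normally. The highest force I read was 18 N, when pressing that disc home.
- **Surroundings:** the last top view shows the seal, plug, elbow and nipple still in the bin. The bottle, bowl and yellow box had not visibly moved. No part was knocked and I saw no grip slip. The gripper was clear of everything at hand-in, and no check failed.

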